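# Shut the tea chest and pin its hasp

## Task

Press the sprung lid of the tea chest down until its catch holds it, then swing the hasp down over the staple so that it hangs flat against the front. Then take the steel pin from its wooden stand and put it upright down through the staple, in front of the hasp, until its collar rests on the staple, and let go; leave the other things on the counter where they are.

Things in the scene. Friction and masses are not known exactly. Their poses are not given: they have to be found in the camera images.
- chest: wooden tea chest fixed to the counter, 130 (x) by 190 (y) by 134 high with its lid shut. Origin: centre of its underside; its +x is its front, with the hasp and staple, and looks roughly away from the robot (yaw within 0.35 rad); z up. The lid is a 14 mm slab hinged along the back, its hinge line 65 mm behind the origin, 120 mm up; the lid's top is 134 mm up when shut. A steel staple sticks out of the middle of the front face
- lid (a joint): angle of the chest's lid, rad: 0 = shut, 0.26 = sprung ajar against its stop (front edge about 33 mm up), where it starts. A spring holds it ajar: pressing down takes about 9 N at the front edge (14 N 45 mm behind it) at first and ever less further down; below about 0.1 rad a catch takes over, snaps it to 0 and holds it there
- lid_front (a point): middle of the top front edge of the lid (moves with the lid; at 65 mm in front of the chest's origin and 134 mm up when shut); the lid reaches 95 mm to either side and 130 mm to the back
- hasp (a joint): angle of the hasp about its hinge, relative to the lid, rad: 0 = hanging straight down over the front of the chest with the staple standing through its slot, 1.57 = level, pointing forward, 3.14 = standing straight up. Starts at 1.7 to 2.7. The hinge is stiff: the hasp stays where it is left (about 0.1 N m moves it)
- hasp_hinge (a point): middle of the hasp's hinge axis, which runs along the chest's y, 6 mm before the front edge of the lid (71 mm before the chest's origin, 128 mm up with the lid shut). The hasp is a plain steel strap 76 mm wide, 4 mm thick, 101 mm long from the hinge, solid for the first 44 mm, then a slot 48 mm wide from 44 to 86 mm, then a 15 mm bar. z of this frame points from the hasp's end to the hinge
- hasp_end (a point): middle of the free end of the hasp, 101 mm from its hinge
- staple (a point): centre of the opening of the staple, 97 mm before the chest's origin and 73 mm up; axes as the chest's. The staple is a level U of 8 mm round steel bar, open up and down: inside 20 mm wide (y), and 48 mm long (x) between the closed hasp and its end bar; it stands out 64 mm from the chest's front face, its bar is from 69 to 77 mm up. The hasp's hinge barrel, above, stands out 11 mm from the chest's front face, so at the staple's centre the collar passes it by 5 mm
- pin: steel retaining pin, upright, loose, 0.14 kg: a round shank 11 mm thick and 52 mm long with a pointed foot, above it a round collar 32 mm across and 5 mm thick, above it a square grip 18 by 18 mm and 45 mm high, its sides along the pin's x and y; 102 mm in all. Origin: the tip of the shank; z along the pin towards the grip. It stands in the hole of the stand, hanging on its collar with its origin 8 mm above the counter, its grip from 65 to 110 mm up
- pin_collar (a point): centre of the underside of the pin's collar, 52 mm above the pin's tip
- stand: fixed wooden block 80 by 80 mm, 60 high, with an upright 18 mm hole through its middle that holds the pin, whose square grip starts in line with the block's sides. Origin: centre of its underside. It stands to the left or the right of the chest
- kettle: squat black kettle, 180 mm across, 170 high, 0.9 kg. Bystander; origin: its underside
- canister: closed clear canister with white lid, 104 mm across, 156 high. Bystander; origin: its underside
- strainer: steel tea strainer, a 76 mm bowl 32 mm high with a handle to 135 mm along its +x. Bystander; origin: its underside
- tumbler: glass tumbler, 72 mm across, 110 high. Bystander; origin: its underside
- spatula: bamboo spatula, 200 mm long, lying flat. Bystander; origin: on its underside
- mug: white mug, 80 mm across, 90 high. Bystander; origin: its underside
- bowl: white sugar bowl, 100 mm across, 50 high. Bystander; origin: its underside
Mind the look-alikes: they are no part of the job. Of the things shaped like the pin, the steel one is meant.

How it is judged:
On the way, in this order (a step that is already met when the one before it is completed fails the run):
1. the lid is pressed shut and held by its catch (value of joint lid below 0.04 rad), for 0.2 s.
2. the hasp hangs over the staple, with the lid shut (value of joint lid below 0.04 rad and value of joint hasp below 0.17 rad), for 0.2 s.
At the end, for the whole second after the job is handed in: Lid shut (below 0.04 rad), hasp hanging over the staple (below 0.17 rad), the pin upright (within 0.25 rad) through the staple with its collar resting on it (collar's underside -3 to 9 mm above the middle of the bar, within 20 mm along and 9 mm across the staple's centre), released and at rest (all of step 2 and x of pin_collar in the frame of staple between -0.02 and 0.02 m and y of pin_collar in the frame of staple between -0.009 and 0.009 m and z of pin_collar in the frame of staple between -0.003 and 0.009 m and angle between pin's own z axis and vertical below 0.25 rad and linear speed of pin below 0.02 m/s); the robot touches nothing.
It fails at once if a bystander is pushed more than 30 mm (distance of any of kettle, canister, strainer, tumbler, spatula, mug, bowl from where it was at the start of the episode above 0.03 m).
It fails at once if a bystander is tipped over (angle between any of kettle, canister, strainer, tumbler, spatula, mug, bowl's own z axis and vertical above 0.5 rad).
It also fails if it takes over 69 s, if anything falls off the work surface, if the arm or the gripper's body presses on something with over 40 N, if the wrist force passes 120 N, or if a joint passes its speed limit or range.

## Robot

A 6-joint arm with a two-finger parallel gripper is mounted at the origin on the work surface. World frame = base frame: x ahead of the robot, y to its left, z up, the work surface at z = 0. Lengths are in m, angles in rad, forces in N, time in s.
With the tool pointing down it reaches from about 0.35 to 0.975 m from the base axis. Payload 17.4 kg.
Tool frame: the origin (TCP) lies midway between the tips of the shut fingers; the grasp point (between the pads) lies ctrl.hold_point_z behind it (ctrl.hold_point_z is the distance from the TCP to the grasp point, in m); z points along the fingers, y is the direction in which the jaws open and shut (so a half turn about z gives the same grasp; the last joint's range is limited). The gripper opens to 85 mm and grips with 20 to 120 N. Pads are 22 mm wide; open, the fingers measure 114 mm over their backs; the gripper's body (76 mm by 85 mm) begins 54 mm behind the grasp point. The pads swing forward as they close: fully open they stand 13 mm farther back than shut.
Start: joints at [-0.038, 0.116, 1.442, -0, 1.584, -0.038], TCP at [0.675, -0, 0.207] pointing down, gripper open.
Joint ranges: [-2.83, 2.83], [-0.83, 2.19], [0.07, 2.5], [-1.14, 4.28], [0.01, 3], [-2.97, 2.97]. Speed limits (rad/s): [1.89, 1.89, 2.22, 3.14, 3.14, 3.14].

## Interface

Orientations are given as [roll, pitch, yaw] about the fixed x, y, z axes, in that order (R = Rz(yaw) Ry(pitch) Rx(roll)).
In Python, from station import telemetry, cams, ctrl gives the robot as it stands.
- The arm moves only by the tool jog_arm, never from a script. Its argument "motion" is a list that holds one entry, the list of rows, each a list of 7 numbers: the turn, a rotation vector about the tool's x, y, z in rad, then the shift along the tool's x, y, z in cm, then the finger opening in cm, from 0 to 8.54. In form: [[[wx, wy, wz, x, y, z, gripper], ...]]. A call has 1 to 5 rows; each row is the pose to reach, as a shift and turn from the pose commanded when the call began, along the tool's axes at that moment; what a row does not reach only later rows make up. A row lasts 1/12 s, in which the tool goes at most 41.7 mm and 7.16 degrees, less where a joint would pass 70% of its speed; a pose out of reach is approached as far as the arm can. A call with a gripper value outside its range is refused whole. The fingers move at their own pace and stop on an object; "grip_force" is the grip in N (left out, the last holds). Time passes only in rows, so rows that repeat a pose let the fingers close. It gives the time, the measured TCP pose, the force and the opening at its end, in the units of the state.
- telemetry.sense(): the state, without advancing time (a new reading comes with each control period).
- cams.grab_frame(name): name is "scene" or "side" or "wrist"; returns a dict with "img" (400x640x3 uint8, red, green, blue), "vertical_fov" (degrees; the focal length in pixels is half the picture's height over the tangent of half this angle, whatever the lens; pixels are square), "cx", "cy" (the principal point, pixels), "k1" (the pictures are not rectified: a ray, as slopes to the right and down, at radius r is drawn at 1 + k1 r^2 times it, then the intrinsics apply), "T" (4x4, takes a point from camera to world coordinates). Camera axes: x right, y up, looking along -z (the intrinsics and any distortion apply to the point x, -y, -z); pixel columns grow to the right and rows downward; lengths in m; the calibration is good to about 2 mm. A picture is of the moment at which its call begins. There is no depth.
- ctrl.hand_in(): hands the job in, once; it reports no verdict.
The state is a dict: "time": time; "joints": joint angles; "qvel": joint speeds; "effort": joint torques, N m; "tcp_pos": TCP position; "ee_rot": TCP orientation; "wrist_force": force on the tool from outside, world axes, zero at the start; "moment": the same for the moment, N m; "finger_gap": finger opening in m.
Only numpy, scipy, OpenCV 4.12 (cv2) and the standard library are available. Lean on these libraries where they do the work, as an engineer would, in place of code of your own. Each camera call takes 0.05 s, during which the arm holds its last target.

## Working session

There is one attempt and no reset: what is moved stays moved. The work goes in short steps, Python scripts to look and compute and a tool call to move; the robot and the scene stay as the last step left them, time stands still between calls to the robot, and variables do not carry over. Pictures are saved under pics/ and viewed, and the job is handed in when it is done.

Besides the shell and the picture viewer there is one more tool, called after ">>>" in YAML: its name, and indented under it one key for each argument. jog_arm: Moves the arm, as the interface text tells. Its arguments: {"type":"object","properties":{"motion":{"type":"array","items":{"type":"array","items":{"type":"array","items":{"type":"number"}}}},"grip_force":{"type":"number"}},"required":["motion"]}

```bash
ls; mkdir -p pics; python3 - <<'E'
from station import telemetry, cams, ctrl
import cv2
s=telemetry.sense();print(s); print(ctrl.hold_point_z)
for n in ["scene","side","wrist"]:
    f=cams.grab_frame(n); cv2.imwrite(f"pics/{n}0.png",cv2.cvtColor(f["img"],cv2.COLOR_RGB2BGR))
    print(n,f["vertical_fov"],f["cx"],f["cy"],f["k1"],f["T"].round(3).tolist())
E
```

```text
pics
{'time': 0.0, 'joints': array([-3.77989889e-02,  1.16499927e-01,  1.44227681e+00, -1.20417348e-06,
        1.58400155e+00, -3.77916843e-02]), 'qvel': array([-8.25171378e-04, -6.61986369e-04,  8.49463668e-04,  1.76762899e-03,
        4.16305649e-04,  6.24621281e-05]), 'effort': array([-3.01628024e-03, -7.32023120e+01, -6.32483125e+01, -3.67824050e-04,
        6.55109907e-03, -4.52531231e-05]), 'tcp_pos': array([ 6.74777213e-01, -2.01347626e-07,  2.06245621e-01]), 'ee_rot': array([-3.14040782e+00, -4.35933000e-05,  1.57078898e+00]), 'wrist_force': array([-0.38031346, -0.17251891,  0.16942606]), 'moment': array([ 0.0329651 , -0.06100475, -0.01785122]), 'finger_gap': 0.08545627630029956}
0.0187
scene 45.6022042383131 324.501298213752 197.42064092481678 -0.09283056170569258 [[-0.7, -0.529, 0.48, 1.123], [0.714, -0.528, 0.46, 0.497], [0.01, 0.665, 0.747, 0.926], [0.0, 0.0, 0.0, 1.0]]
side 46.9486829605233 322.436876132653 198.66956490418104 -0.08533873311576669 [[-0.76, 0.33, -0.56, -0.108], [-0.65, -0.367, 0.665, 0.831], [0.014, 0.87, 0.493, 0.71], [0.0, 0.0, 0.0, 1.0]]
wrist 66.99682242656654 312.4004339509176 201.22931131166163 -0.04386514121425481 [[1.0, -0.001, 0.0, 0.676], [0.001, 0.951, 0.308, 0.079], [-0.0, -0.308, 0.951, 0.374], [0.0, 0.0, 0.0, 1.0]]
```

View pics/scene0.png

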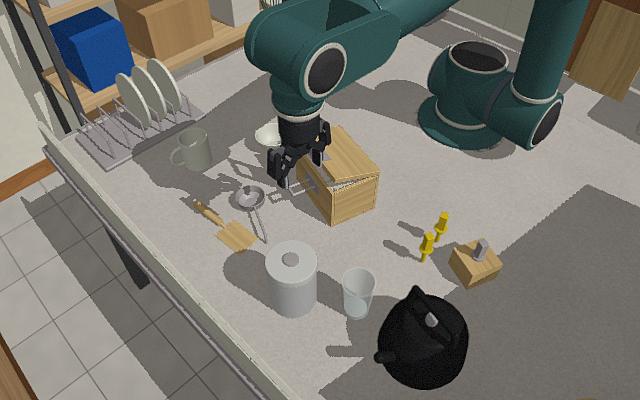

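View pics/side0.png

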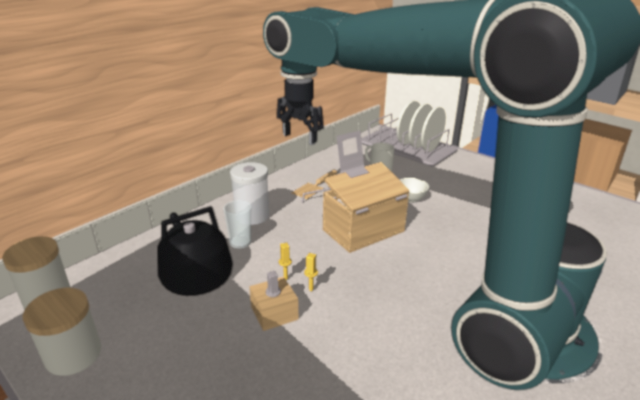

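View pics/wrist0.png

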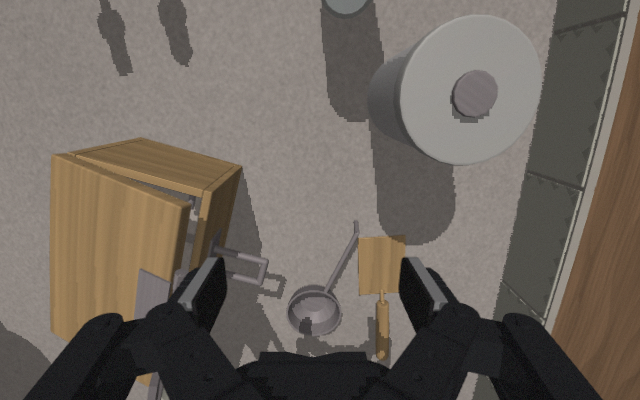

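```bash
cat > h.py <<'E'
import numpy as np, cv2
from station import telemetry, cams, ctrl
def K(f):
    F=200/np.tan(np.radians(f["vertical_fov"])/2)
    return np.array([[F,0,f["cx"]],[0,F,f["cy"]],[0,0,1.]])
def ray(f,uv):
    p=cv2.undistortPoints(np.array([[uv]],float),K(f),np.array([f["k1"],0,0,0.]))[0,0]
    d=f["T"][:3,:3]@np.array([p[0],-p[1],-1.]); return f["T"][:3,3],d/np.linalg.norm(d)
def onz(f,uv,z):
    o,d=ray(f,uv); return o+d*(z-o[2])/d[2]
def proj(f,P):
    P=np.atleast_2d(P); T=np.linalg.inv(f["T"]); c=P@T[:3,:3].T+T[:3,3]; c=c*[1,-1,-1]
    return cv2.projectPoints(c.reshape(-1,1,3),np.zeros(3),np.zeros(3),K(f),np.array([f["k1"],0,0,0.]))[0][:,0]
def tri(l):
    A=np.zeros((3,3));b=np.zeros(3)
    for f,uv in l:
        o,d=ray(f,uv);M=np.eye(3)-np.outer(d,d);A+=M;b+=M@o
    return np.linalg.solve(A,b)
def save(img,name,box=None,s=1):
    if box: x0,y0,x1,y1=box; img=img[y0:y1,x0:x1]
    img=cv2.resize(img,None,fx=s,fy=s,interpolation=cv2.INTER_CUBIC)
    cv2.imwrite("pics/"+name,cv2.cvtColor(img,cv2.COLOR_RGB2BGR))
E
python3 - <<'E'
from h import *
import pickle
d={n:cams.grab_frame(n) for n in ["scene","side","wrist"]}
pickle.dump(d,open("f0.pkl","wb"))
save(d["scene"]["img"],"s1.png",(240,90,520,300),2.8)
save(d["side"]["img"],"d1.png",(220,120,440,340),2.7)
save(d["wrist"]["img"],"w1.png",(20,100,340,400),2)
E
```

```text
(no output)
```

View pics/s1.png

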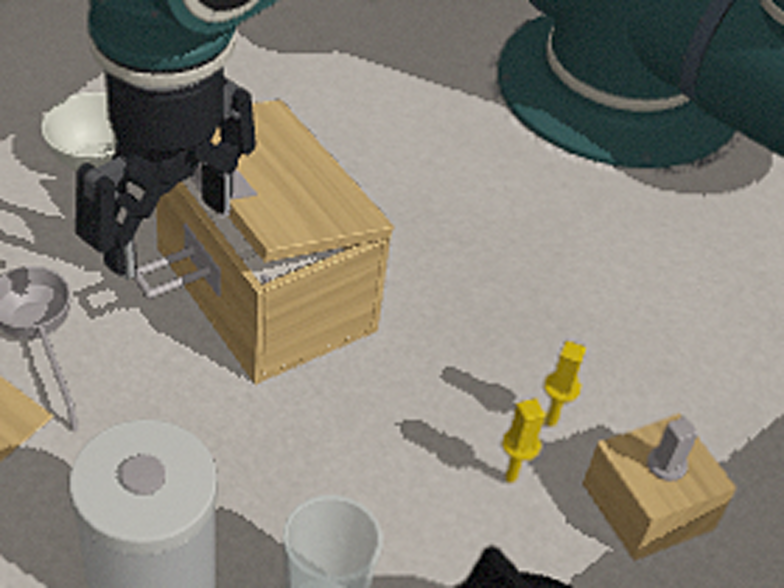

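View pics/d1.png

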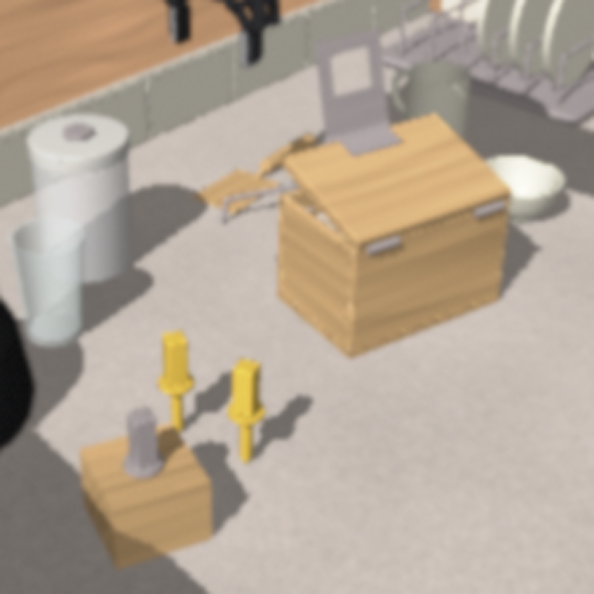

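View pics/w1.png

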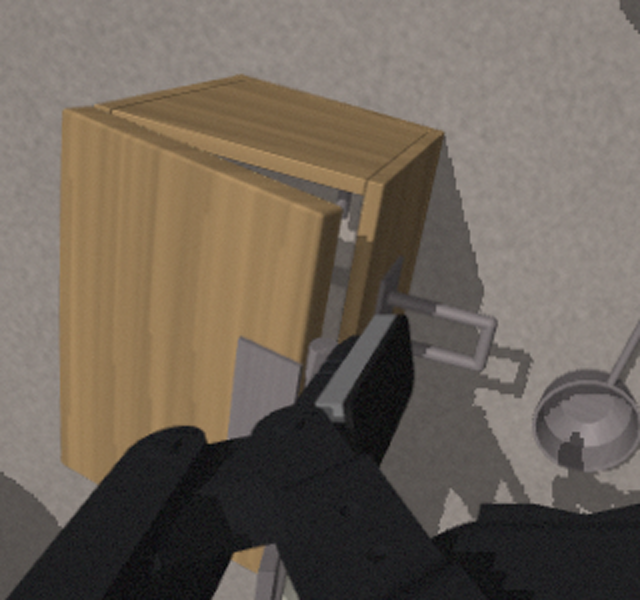

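```bash
python3 - <<'E'
from h import *
import pickle
d=pickle.load(open("f0.pkl","rb"));S,D,W=d["scene"],d["side"],d["wrist"]
def s(u,v):return (240+u/2.8,90+v/2.8)
def e(u,v):return (220+u/2.7,120+v/2.7)
def w(u,v):return (20+u/2,100+v/2)
for n,f,p in [("W RL",W,w(243,75)),("W FL",W,w(440,133)),("S FL",S,s(257,381)),("S RL",S,s(376,331)),("D RL",D,e(350,355)),("D RR",D,e(500,297)),("D FL",D,e(279,295))]:
    print(n,onz(f,p,0).round(4))
print("box rim W", onz(W,w(370,182),.12).round(4), "S rim", onz(S,s(258,293),.12).round(4))
print("lid rear W",onz(W,w(63,108),.134),onz(W,w(63,463),.134))
print("lid FL W,S", tri([(W,w(341,210)),(S,s(266,246))]).round(4), "stap end", onz(W,w(494,318),.077),onz(W,w(483,370),.077), "S",onz(S,s(137,287),.073),onz(S,s(147,297),.073))
# stand
for n,p in [("a",(600,480)),]:
  pass
st=[(683,414),(735,491),(640,521),(597,443)]
for p in st: print("standtop S",onz(S,s(*p),.06).round(4))
st=[(80,452),(175,425),(212,487),(113,514)]
for p in st: print("standtop D",onz(D,e(*p),.06).round(4))
print("pin top", tri([(S,s(684,425)),(D,e(142,411))]).round(4))
print("pin collar",onz(S,s(669,468),.0625),onz(D,e(143,468),.0625))
print("hasp end L",tri([(D,e(318,43)),(W,w(262,590))]))
E
```

```text
W RL [0.4643 0.0407 0.    ]
W FL [0.5846 0.0039 0.    ]
S FL [0.5831 0.0066 0.    ]
S RL [0.4645 0.0435 0.    ]
D RL [0.4652 0.0372 0.    ]
D RR [ 0.4101 -0.1475  0.    ]
D FL [0.5847 0.0027 0.    ]
box rim W [0.5813 0.0063 0.12  ] S rim [0.5868 0.0077 0.12  ]
lid rear W [0.46086955 0.04217083 0.134     ] [ 0.40869707 -0.13898961  0.134     ]
lid FL W,S [0.5936 0.0175 0.1869] stap end [ 0.62563924 -0.08409973  0.077     ] [ 0.61774086 -0.11752187  0.077     ] S [ 0.62445598 -0.09970166  0.073     ] [ 0.62626377 -0.08509773  0.073     ]
standtop S [0.3966 0.3108 0.06  ]
standtop S [0.4327 0.3818 0.06  ]
standtop S [0.5093 0.3425 0.06  ]
standtop S [0.4713 0.2762 0.06  ]
standtop D [0.497  0.3499 0.06  ]
standtop D [0.4645 0.2759 0.06  ]
standtop D [0.3912 0.3101 0.06  ]
standtop D [0.426  0.3807 0.06  ]
pin top [0.4484 0.3272 0.1126]
pin collar [0.45293479 0.33219542 0.0625    ] [0.44408684 0.3318448  0.0625    ]
hasp end L [ 0.59295109 -0.06102967  0.26001286]
```

>>> jog_arm:
  motion:
    - [[0,0,0.1,0.1,-4,0,0],[0,0,0.2,0.1,-8,0,0],[0,0,0.293,0.1,-12.5,0,0],[0,0,0.293,0.1,-12.5,0,0],[0,0,0.293,0.1,-12.5,0,0]]

```text
time: 0.72
tcp_pos: [0.5487, 0.001, 0.208]
ee_rot: [3.14, -0.0, 1.278]
wrist_force: [0.0, -0.2, 0.3]
finger_gap: 0.0255
```

```bash
python3 - <<'E'
from h import *
import pickle
print(telemetry.sense()["tcp_pos"],telemetry.sense()["ee_rot"],telemetry.sense()["finger_gap"])
d=pickle.load(open("f0.pkl","rb"));S,D,W=d["scene"],d["side"],d["wrist"]
def s(u,v):return (240+u/2.8,90+v/2.8)
def e(u,v):return (220+u/2.7,120+v/2.7)
print("yel",onz(S,s(513,480),0),onz(S,s(552,423),0),onz(D,e(178,430),0),onz(D,e(246,460),0))
print("kettle D",onz(D,(158,255),.05),onz(D,(231,265),.05),onz(D,(195,290),0),"S",onz(S,(378,340),.05),onz(S,(468,345),.05))
d={n:cams.grab_frame(n) for n in ["scene","side"]}
save(d["scene"]["img"],"s2.png",(240,90,520,300),2.8)
save(d["side"]["img"],"d2.png",(220,120,440,340),2.7)
E
```

```text
[0.54870895 0.00101545 0.20796403] [ 3.13974336e+00 -4.75981062e-04  1.27790610e+00] 0.02547951514865703
yel [0.50801877 0.23179274 0.        ] [0.43613858 0.2204141  0.        ] [0.51041469 0.22781183 0.        ] [0.43867798 0.2177293  0.        ]
kettle D [0.75800408 0.41140191 0.05      ] [0.59774171 0.31851296 0.05      ] [0.64018296 0.39687632 0.        ] S [0.75347425 0.29473401 0.05      ] [0.63814828 0.42952055 0.05      ]
```

View pics/s2.png

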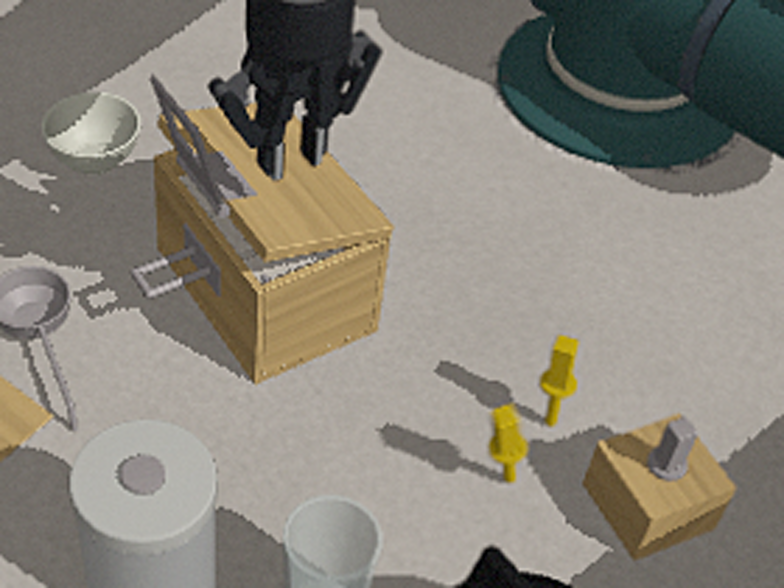

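View pics/d2.png

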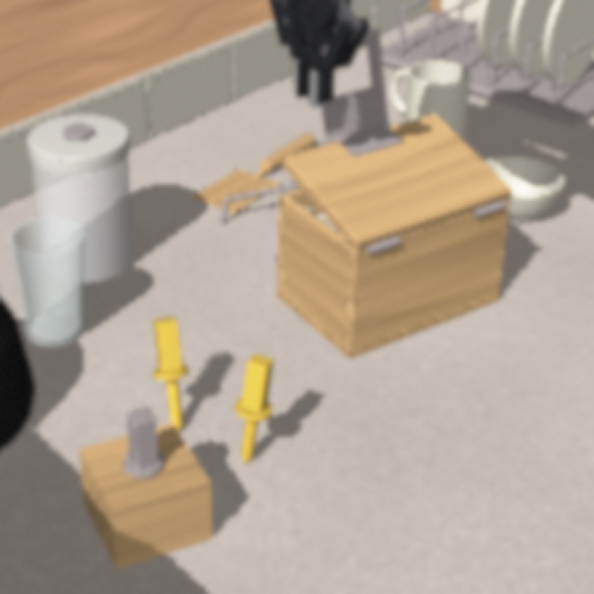

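>>> jog_arm:
  motion:
    - [[0,0,0,0.1,0,3,0],[0,0,0,0.1,0,4.2,0],[0,0,0,0.1,0,5,0],[0,0,0,0.1,0,5.6,0],[0,0,0,0.1,0,6.2,0]]

```text
time: 1.23
tcp_pos: [0.5508, 0.0019, 0.1447]
ee_rot: [-3.141, 0.0, 1.278]
wrist_force: [-0.7, -0.1, 0.6]
finger_gap: 0.0001
```

>>> jog_arm:
  motion:
    - [[0,0,0,0,0,0.3,0],[0,0,0,0,0,0.6,0],[0,0,0,0,0,0.8,0],[0,0,0,0,0,0.8,0]]

```text
time: 1.57
tcp_pos: [0.5507, 0.0019, 0.1376]
ee_rot: [3.14, -0.0, 1.278]
wrist_force: [-1.4, 0.0, 2.1]
finger_gap: 0.0002
```

```bash
python3 - <<'E'
from h import *
import pickle
d={n:cams.grab_frame(n) for n in ["scene","side","wrist"]}
pickle.dump(d,open("f3.pkl","wb"))
save(d["scene"]["img"],"s3.png",(240,90,520,300),2.8)
save(d["side"]["img"],"d3.png",(220,120,440,340),2.7)
E
```

```text
(no output)
```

View pics/s3.png

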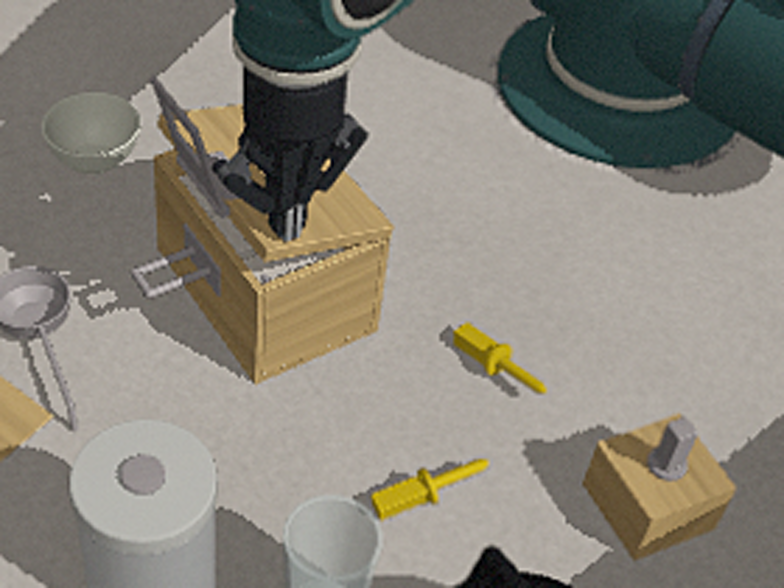

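View pics/d3.png

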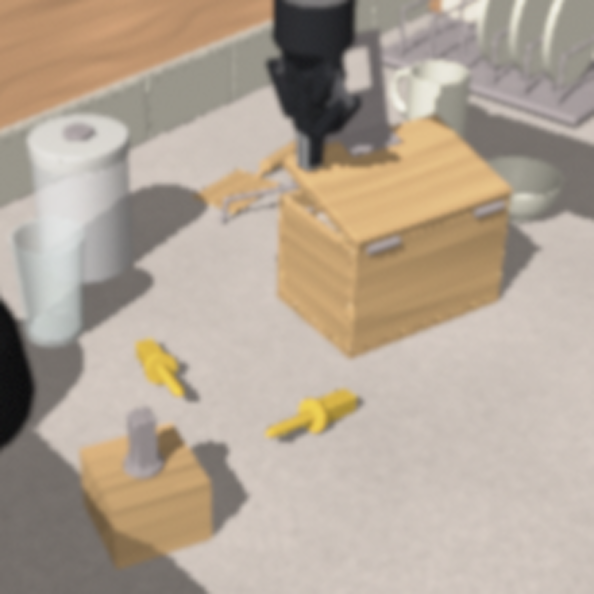

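```bash
python3 - <<'E'
from h import *
import pickle
d=pickle.load(open("f3.pkl","rb"));S,D,W=d["scene"],d["side"],d["wrist"]
T=telemetry.sense(); p=T["tcp_pos"]; print(p,T["wrist_force"])
print((proj(S,p)-[240,90])*2.8,(proj(D,p)-[220,120])*2.7)
c=np.array([.497,-.0685]);a=-.293
X=np.array([np.cos(a),np.sin(a)]);Y=np.array([-X[1],X[0]])
for th in (0,.26):
  for x,y in [(65,95),(65,-95),(-65,95),(-65,-95)]:
    r=np.array([ (x+65),14.])/1e3; q=np.array([r[0]*np.cos(th)-r[1]*np.sin(th)-.065, .12+r[0]*np.sin(th)+r[1]*np.cos(th)])
    P=np.r_[c+X*q[0]+Y*y/1e3,q[1]]
    print(th,x,y,P.round(3),((proj(S,P)-[240,90])*2.8).round(0),((proj(D,P)-[220,120])*2.7).round(0))
save(W["img"],"w3.png",None,1.2)
E
```

```text
[0.55055965 0.00191293 0.13759237] [ 0.8197756  -0.59083418  2.40759639]
[[284.02000419 251.62745782]] [[308.51974942 188.59459456]]
0 65 95 [0.587 0.004 0.134] [[255. 279.]] [[279. 181.]]
0 65 -95 [ 0.532 -0.178  0.134] [[151. 141.]] [[430. 137.]]
0 -65 95 [0.462 0.041 0.134] [[390. 225.]] [[356. 238.]]
0 -65 -95 [ 0.407 -0.141  0.134] [[277.  96.]] [[513. 187.]]
0.26 65 95 [0.579 0.006 0.167] [[265. 247.]] [[284. 154.]]
0.26 65 -95 [ 0.524 -0.176  0.167] [[157. 109.]] [[437. 111.]]
0.26 -65 95 [0.459 0.042 0.134] [[393. 224.]] [[359. 241.]]
0.26 -65 -95 [ 0.404 -0.14   0.134] [[280.  96.]] [[515. 189.]]
```

View pics/w3.png

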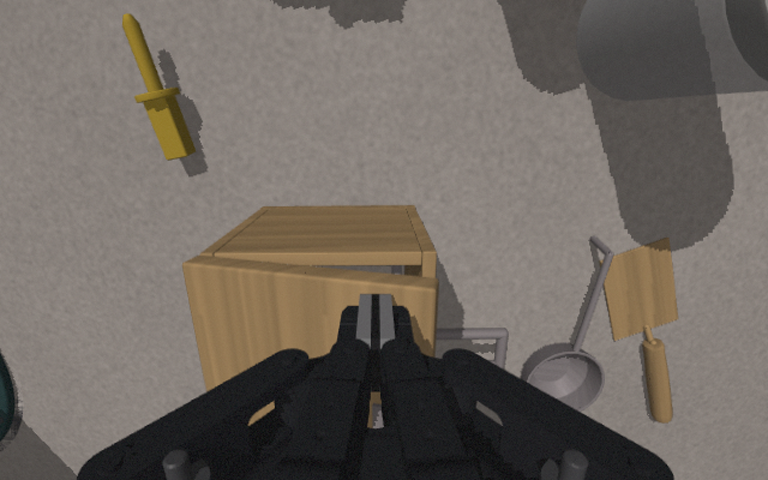

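```bash
python3 - <<'E'
from h import *
import pickle
d=pickle.load(open("f3.pkl","rb"));S,D,W=d["scene"],d["side"],d["wrist"]
print(tri([(S,(240+290/2.8,90+236/2.8)),(D,(220+312/2.7,120+167/2.7))]))
save(S["img"],"s3b.png",(310,120,390,190),8)
save(D["img"],"d3b.png",(310,130,380,190),8)
E
```

```text
[0.54818068 0.00400217 0.16011064]
```

View pics/s3b.png

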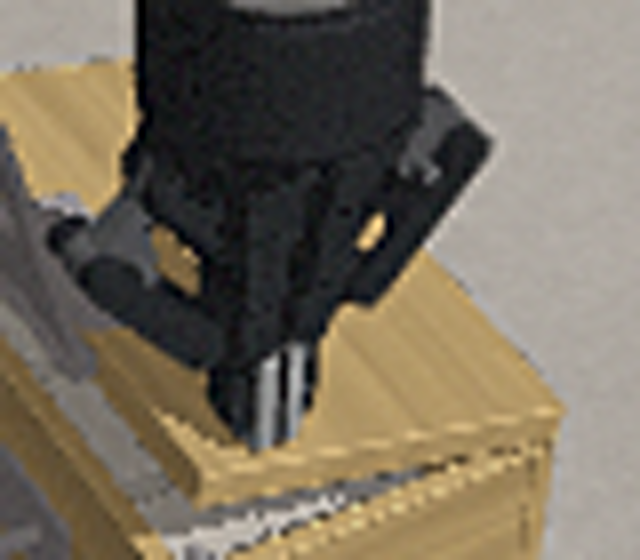

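View pics/d3b.png

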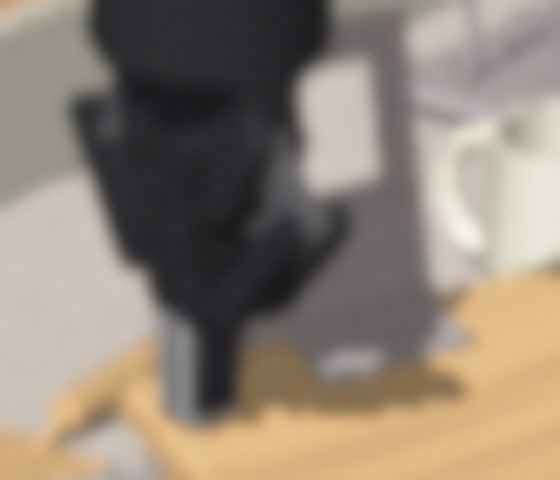

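```bash
python3 - <<'E'
from h import *
import pickle
d=pickle.load(open("f3.pkl","rb"));S,D,W=d["scene"],d["side"],d["wrist"]
for p in [(.5487,.001,.208),(.5487,.001,.218),(.5487,.001,.198)]: print(p,(proj(S,p)-[240,90])*2.8,(proj(D,p)-[220,120])*2.7)
d=pickle.load(open("f0.pkl","rb"));S=d["scene"]; print(tri([(S,(240+123/2.8,90+272/2.8)),]) if 0 else (proj(S,(.675,0,.2063))-[240,90])*2.8)
E
```

```text
(0.5487, 0.001, 0.208) [[288.07671617 187.46459677]] [[312.6331575  123.00688145]]
(0.5487, 0.001, 0.218) [[288.57381914 178.09113609]] [[312.92936708 113.34159757]]
(0.5487, 0.001, 0.198) [[287.58612502 196.70746859]] [[312.33901203 132.59367298]]
[[170.18192548 272.07379347]]
```

>>> jog_arm:
  motion:
    - [[0,0,0,0,0,0.4,0],[0,0,0,0,0,0.8,0],[0,0,0,0,0,0.8,0]]

```text
time: 1.97
tcp_pos: [0.5509, 0.0019, 0.1295]
ee_rot: [3.14, -0.0, 1.278]
wrist_force: [2.1, -0.9, 7.6]
finger_gap: 0.0004
```

>>> jog_arm:
  motion:
    - [[0,0,0,0,0,0.4,0],[0,0,0,0,0,0.8,0],[0,0,0,0,0,1.2,0],[0,0,0,0,0,1.2,0]]

```text
time: 2.3
tcp_pos: [0.5498, 0.002, 0.1159]
ee_rot: [-3.14, 0.0, 1.278]
wrist_force: [-0.3, 0.0, 0.2]
finger_gap: -0.0003
```

```bash
python3 - <<'E'
from h import *
import pickle
d={n:cams.grab_frame(n) for n in ["scene","side"]}
pickle.dump(d,open("f4.pkl","wb"))
save(d["scene"]["img"],"s4.png",(240,90,520,300),2.8)
save(d["side"]["img"],"d4.png",(220,120,440,340),2.7)
E
```

```text
(no output)
```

View pics/s4.png

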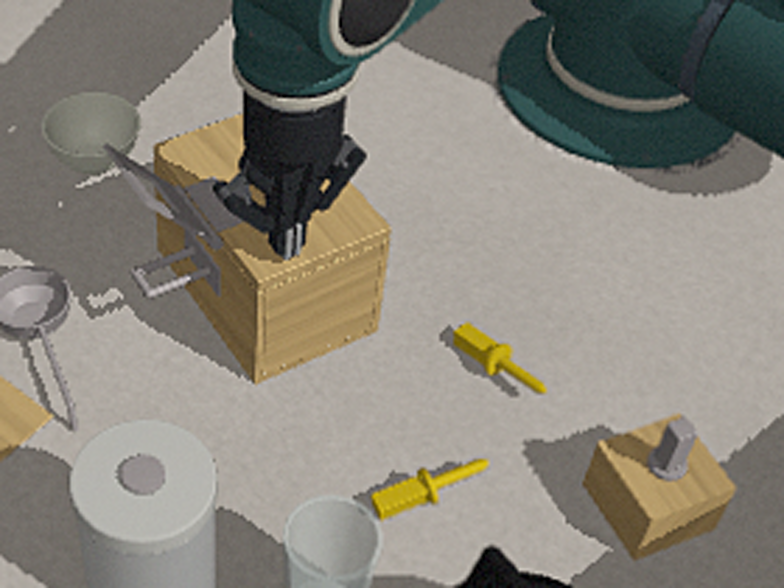

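>>> jog_arm:
  motion:
    - [[0,0,0.12,0,0,-1.5,0],[0,0,0.24,0,0,-3,0],[0,0,0.36,0,0,-3,0],[0,0,0.48,0,0,-3,0],[0,0,0.6,0,0,-3,0]]

```text
time: 2.82
tcp_pos: [0.5504, 0.002, 0.1474]
ee_rot: [3.141, -0.0, 0.672]
wrist_force: [0.1, -0.1, -0.5]
finger_gap: -0.0001
```

>>> jog_arm:
  motion:
    - [[0,0,0.12,0,0,0,0],[0,0,0.24,0,0,0,0],[0,0,0.36,0,0,0,0],[0,0,0.48,0,0,0,0],[0,0,0.6,0,0,0,0]]

```text
time: 3.23
tcp_pos: [0.5502, 0.002, 0.1471]
ee_rot: [-3.142, 0.0, 0.072]
wrist_force: [-0.3, 0.2, -0.1]
finger_gap: 0.0002
```

>>> jog_arm:
  motion:
    - [[0,0,0.12,0,0,0,0],[0,0,0.24,0,0,0,0],[0,0,0.371,0,0,0,0],[0,0,0.371,0,0,0,0],[0,0,0.371,0,0,0,0]]

```text
time: 3.65
tcp_pos: [0.5503, 0.002, 0.1471]
ee_rot: [-3.142, 0.0, -0.29]
wrist_force: [-0.4, 0.2, -0.1]
finger_gap: 0.0001
```

```bash
python3 - <<'E'
from h import *
import pickle
print(telemetry.sense()["joints"].round(3))
d={n:cams.grab_frame(n) for n in ["scene","side","wrist"]}
pickle.dump(d,open("f5.pkl","wb"))
save(d["scene"]["img"],"s5.png",(240,90,520,300),2.8)
save(d["wrist"]["img"],"w5.png",None,1.2)
save(d["side"]["img"],"d5.png",(220,120,440,340),2.7)
E
```

```text
[-0.043 -0.135  1.788  0.     1.489  1.818]
```

View pics/s5.png

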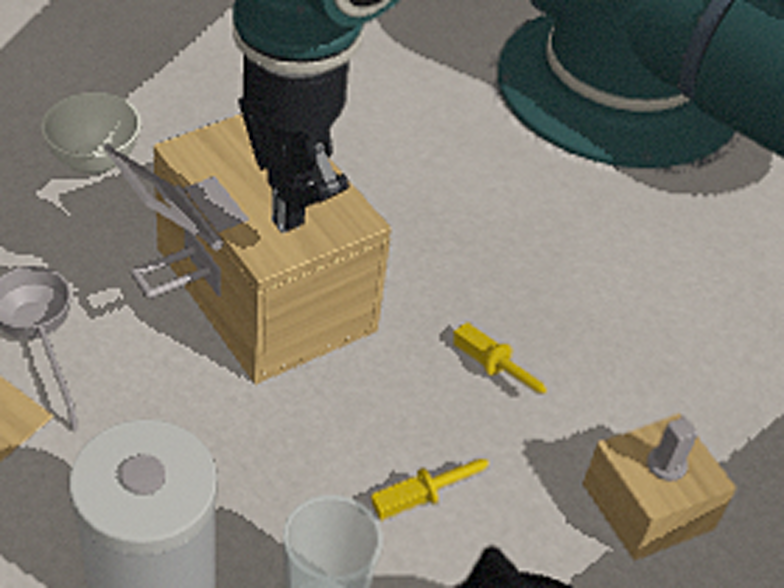

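View pics/w5.png

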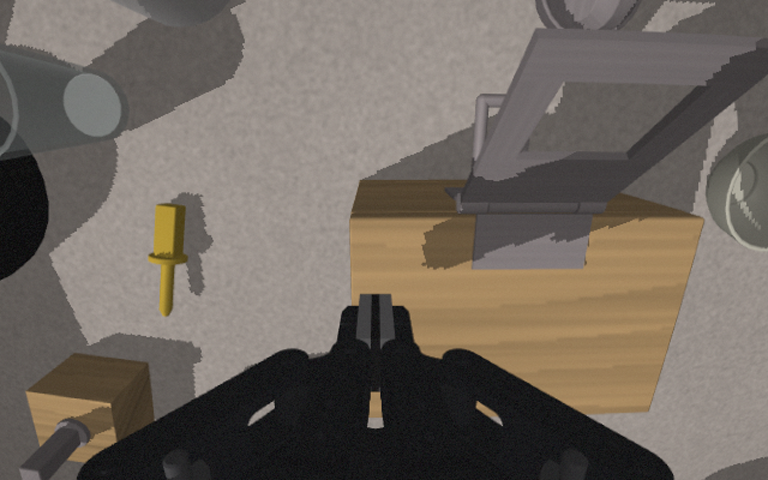

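View pics/d5.png

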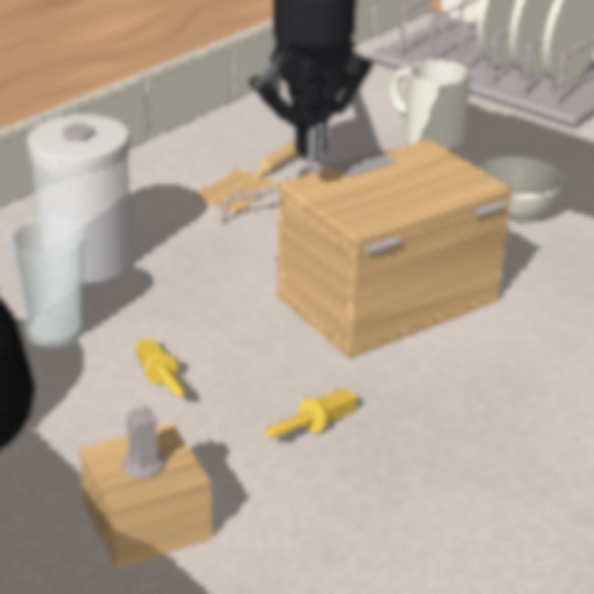

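```bash
python3 - <<'E'
from h import *
import pickle
d=pickle.load(open("f5.pkl","rb"));S,D,W=d["scene"],d["side"],d["wrist"]
w=lambda u,v:(u/1.2,v/1.2)
P={k:onz(W,w(*p),.134) for k,p in dict(FL=(350,216),FR=(704,217),RR=(650,412)).items()}
for k in P: print(k,P[k].round(4))
v=P["FL"]-P["FR"]; print("len",np.linalg.norm(v),"yaw",np.arctan2(-v[0],v[1]), np.linalg.norm(P["FR"]-P["RR"]))
s=lambda u,v:(240+u/2.8,90+v/2.8)
print("S: FL",onz(S,s(258,281),.134),"FL bot",onz(S,s(257,382),0),"RL",onz(S,s(388,231),.134),"FR",onz(S,s(154,146),.134))
e=lambda u,v:(220+u/2.7,120+v/2.7)
for n,p in dict(FL=(279,184),RL=(356,242),RR=(511,188)).items(): print("D",n,onz(D,e(*p),.134).round(4))
a=-.293;X=np.array([np.cos(a),np.sin(a),0]);Y=np.array([-X[1],X[0],0]);c=np.array([.497,-.0685,0])
for n,uv,yy in [("L",w(536,30),.038)]:
    o,dr=ray(W,uv); t=(yy-(o-c)@Y)/(dr@Y); q=o+t*dr; print("hasp end",(q-c)@X,q[2])
t=telemetry.sense()["tcp_pos"]
for k in (0,.02): print(proj(W,t+[0,0,k])*1.2)
E
```

```text
FL [0.5874 0.0046 0.134 ]
FR [ 0.5341 -0.1755  0.134 ]
RR [ 0.4094 -0.1411  0.134 ]
len 0.18789595189843986 yaw -0.2879748671645944 0.12938894897564387
S: FL [0.58676059 0.00720711 0.134     ] FL bot [0.58391915 0.00737895 0.        ] RL [0.46883738 0.04490264 0.134     ] FR [ 0.53466829 -0.17075643  0.134     ]
D FL [0.5822 0.0088 0.134 ]
D RL [0.4586 0.0465 0.134 ]
D RR [ 0.4075 -0.1377  0.134 ]
hasp end 0.13666119547059025 0.2003577846773381
[[375.65777563 289.14190445]]
[[375.74460789 308.14264799]]
```

>>> jog_arm:
  motion:
    - [[0,0,0,1.5,2.7,0,0],[0,0,0,3,5.2,0,0],[0,0,0,3,5.2,1,0],[0,0,0,4.2,5.2,1,0],[0,0,0,5.2,5.2,1,0]]

```text
time: 4.22
tcp_pos: [0.5852, -0.0633, 0.1365]
ee_rot: [3.142, 0.001, -0.292]
wrist_force: [0.7, 0.1, 0.4]
finger_gap: 0.0003
```

>>> jog_arm:
  motion:
    - [[0,0,0,0.8,0,0.4,0],[0,0,0,1.4,0,1.2,0],[0,0,0,1.9,0,2.2,0],[0,0,0,2.4,0,3,0],[0,0,0,2.7,0,3.7,0]]

```text
time: 4.63
tcp_pos: [0.611, -0.0705, 0.0984]
ee_rot: [3.141, 0.001, -0.293]
wrist_force: [-0.3, -0.1, 1.0]
finger_gap: -0.0002
```

```bash
python3 - <<'E'
from h import *
import pickle
d={n:cams.grab_frame(n) for n in ["scene","wrist"]}
pickle.dump(d,open("f6.pkl","wb"))
save(d["scene"]["img"],"s6.png",(240,90,400,240),4)
save(d["wrist"]["img"],"w6.png",None,1.2)
E
```

```text
(no output)
```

View pics/s6.png

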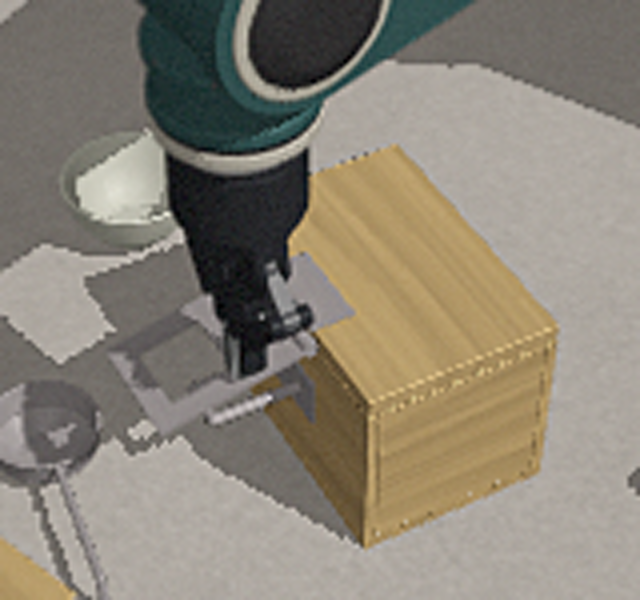

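View pics/w6.png

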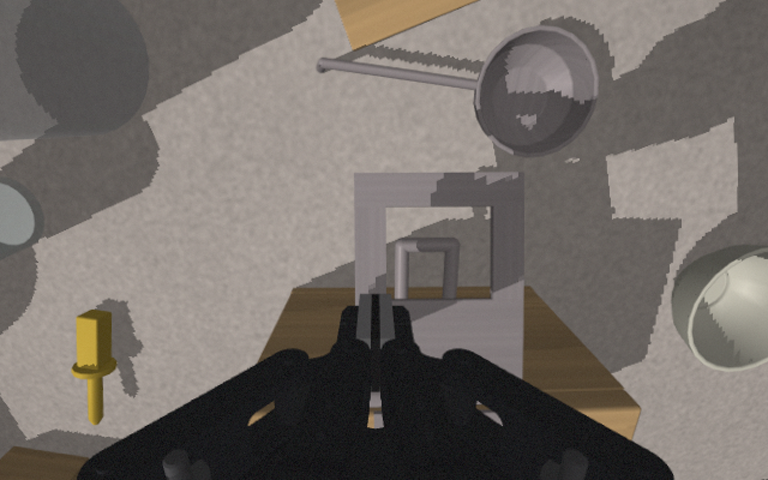

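>>> jog_arm:
  motion:
    - [[0,0,0,0.3,0,0.8,0],[0,0,0,0.1,0,1.6,0],[0,0,0,-0.4,0,2.2,0],[0,0,0,-1.1,0,2.6,0],[0,0,0,-1.7,0,2.9,0]]

```text
time: 5.15
tcp_pos: [0.5937, -0.0655, 0.0702]
ee_rot: [3.141, 0.0, -0.293]
wrist_force: [1.8, -0.9, -0.7]
finger_gap: 0.0001
```

>>> jog_arm:
  motion:
    - [[0,0,0,-0.3,0,0.1,0],[0,0,0,-0.6,0,0.1,0],[0,0,0,-0.6,0,0.1,0]]

```text
time: 5.4
tcp_pos: [0.5885, -0.0636, 0.0704]
ee_rot: [-3.141, -0.0, -0.293]
wrist_force: [-1.6, 2.0, -0.8]
finger_gap: 0.0001
```

```bash
python3 - <<'E'
from h import *
import pickle
d={n:cams.grab_frame(n) for n in ["scene","wrist"]}
pickle.dump(d,open("f7.pkl","wb"))
save(d["scene"]["img"],"s7.png",(240,90,400,240),4)
save(d["wrist"]["img"],"w7.png",None,1.2)
E
```

```text
(no output)
```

View pics/s7.png

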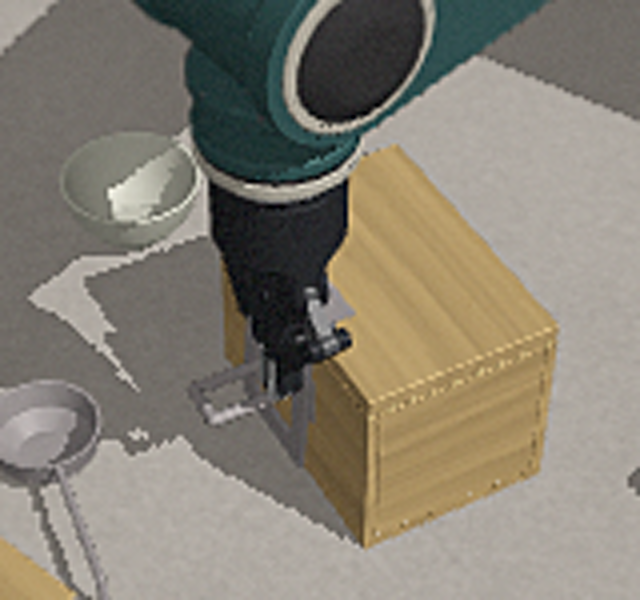

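View pics/w7.png

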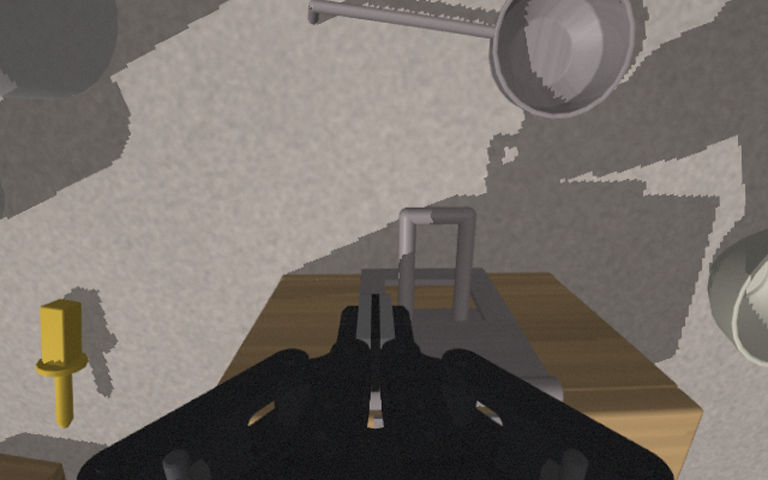

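>>> jog_arm:
  motion:
    - [[0,0,0,-0.3,0,0,0],[0,0,0,-0.5,0,0,0],[0,0,0,-0.5,0,0,0]]

```text
time: 5.75
tcp_pos: [0.5862, -0.0629, 0.071]
ee_rot: [-3.141, -0.006, -0.293]
wrist_force: [20.3, -2.2, -6.9]
finger_gap: -0.0001
```

>>> jog_arm:
  motion:
    - [[0,0,0,1.5,0,0,0],[0,0,0,3,0,0,0],[0,0,0,3,0,-4,0],[0,0,0,3,0,-8,0],[0,0,0,3,-3,-10,3.5]]

```text
time: 6.17
tcp_pos: [0.6219, -0.0455, 0.1748]
ee_rot: [3.141, -0.004, -0.296]
wrist_force: [0.5, -0.2, 0.8]
finger_gap: 0.011
```

```bash
python3 - <<'E'
from h import *
import pickle
d={n:cams.grab_frame(n) for n in ["scene","side","wrist"]}
pickle.dump(d,open("f8.pkl","wb"))
save(d["scene"]["img"],"s8.png",(240,90,400,240),4)
save(d["wrist"]["img"],"w8.png",None,1.2)
E
```

```text
(no output)
```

View pics/s8.png

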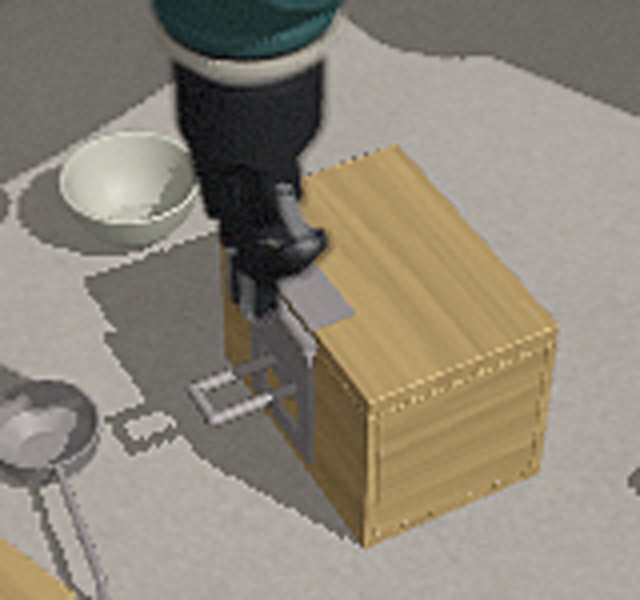

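View pics/w8.png

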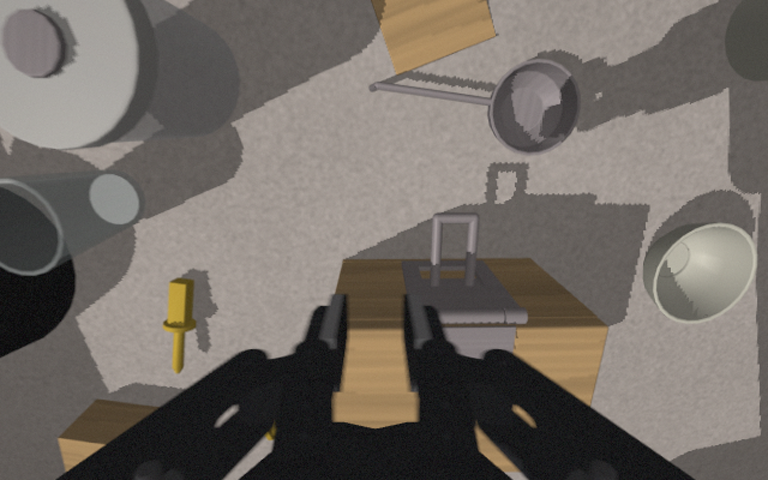

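```bash
python3 - <<'E'
from h import *
import pickle
d=pickle.load(open("f8.pkl","rb"));S,D,W=d["scene"],d["side"],d["wrist"]
a=-.289;X=np.array([np.cos(a),np.sin(a),0]);Y=np.array([-X[1],X[0],0]);c=np.array([.498,-.067,0])
L=lambda q:(((q-c)@X).round(4),((q-c)@Y).round(4),q[2].round(4))
def pl(f,uv,yy):
    o,dr=ray(f,uv); t=(yy-(o-c)@Y)/(dr@Y); return L(o+t*dr)
s=lambda u,v:(240+u/4,90+v/4)
print("hasp bot S",pl(S,s(308,464),.038),"slot bot", pl(S,s(299,436),.024),"top",pl(S,s(314,354),.038))
w=lambda u,v:(u/1.2,v/1.2)
print("W bot L",pl(W,w(403,261),.038))
# staple end outer corners, z=.077
for n,p in [("W",(432,214)),("W",(479,214))]: print("staple",L(onz(W,w(*p),.077)))
for p in [(190,385),(212,426)]: print("S staple",L(onz(S,s(*p),.073)))
print("t",proj(S,c+.129*X+.014*Y+[0,0,.073])*4-[960,360],proj(S,c+.129*X-.014*Y+[0,0,.073])*4-[960,360])
E
```

```text
hasp bot S (np.float64(0.0714), np.float64(0.038), np.float64(0.0241)) slot bot (np.float64(0.0702), np.float64(0.024), np.float64(0.0359)) top (np.float64(0.0672), np.float64(0.038), np.float64(0.1209))
W bot L (np.float64(0.0833), np.float64(0.038), np.float64(0.0564))
staple (np.float64(0.1287), np.float64(0.0186), np.float64(0.077))
staple (np.float64(0.1287), np.float64(-0.0169), np.float64(0.077))
S staple (np.float64(0.1245), np.float64(-0.0156), np.float64(0.073))
S staple (np.float64(0.1277), np.float64(0.021), np.float64(0.073))
t [[204.81325063 419.15350528]] [[184.47194244 389.21007178]]
```

```bash
python3 - <<'E'
from h import *
import pickle
d=pickle.load(open("f8.pkl","rb"));S,D,W=d["scene"],d["side"],d["wrist"]
a=-.289;X=np.array([np.cos(a),np.sin(a),0]);Y=np.array([-X[1],X[0],0]);c=np.array([.498,-.067,0])
for nm,x,y,z in [("bot hasp th0 L",71,38,27),("R",71,-38,27),("bot th.17",88,38,28),("R",88,-38,28),("slot bot L",73,24,42),("slot th.17",88,24,43),("chest bot FL",65,95,0),("FR",65,-95,0),("topFL",65,95,134),("FR",65,-95,134),("barrel L",76,38,128),("barrel R",76,-38,128),("st",129,14,73),("st",129,-14,73)]:
    P=c+X*x/1e3+Y*y/1e3+[0,0,z/1e3]
    print(nm,(proj(W,P)[0]*1.2).round(),((proj(S,P)[0]-[240,90])*4).round())
save(W["img"],"w8b.png",(320,160,460,280),5)
E
```

```text
bot hasp th0 L [400. 262.] [309. 461.]
R [482. 262.] [253. 382.]
bot th.17 [401. 245.] [284. 470.]
R [484. 245.] [229. 390.]
slot bot L [417. 266.] [295. 431.]
slot th.17 [418. 251.] [274. 439.]
chest bot FL [342. 258.] [361. 547.]
FR [530. 258.] [223. 352.]
topFL [324. 329.] [366. 400.]
FR [609. 327.] [215. 203.]
barrel L [411. 310.] [301. 351.]
barrel R [524. 309.] [241. 271.]
st [437. 212.] [205. 419.]
st [474. 212.] [184. 389.]
```

View pics/w8b.png

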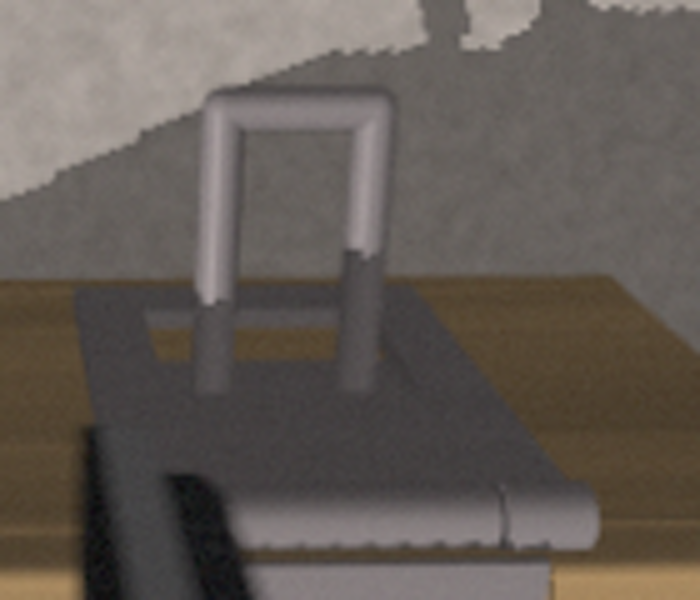

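>>> jog_arm:
  motion:
    - [[0,0,0,0,0,-3.5,5],[0,0,0.03,-2,-2.2,-6,5],[0,0,0.06,-4.5,-5,-7.5,5],[0,0,0.1,-7.2,-8,-7.5,5],[0,0,0.14,-9.9,-11,-7.5,5]]

```text
time: 6.73
tcp_pos: [0.5576, 0.0919, 0.245]
ee_rot: [3.141, -0.0, -0.436]
wrist_force: [0.5, 0.8, -0.9]
finger_gap: 0.0499
```

```bash
python3 - <<'E'
from h import *
s=telemetry.sense();p=s["tcp_pos"];y=s["ee_rot"][2];d=np.array([.4486,.328])-p[:2]
print(p,y, d@[np.cos(y),np.sin(y)], d@[np.sin(y),-np.cos(y)],s["finger_gap"],s["joints"])
E
```

```text
[0.55762417 0.09189595 0.24495691] -0.4364381696006543 -0.19860911465044714 -0.16788630888734837 0.049878642731842324 [ 1.18319115e-01 -1.31183491e-01  1.62650114e+00 -2.24554242e-04
  1.64616859e+00  2.12553670e+00]
```

>>> jog_arm:
  motion:
    - [[0,0,0,-3,-2.8,0,5],[0,0,0,-6,-5.6,0,5],[0,0,0,-9,-8.4,0,5],[0,0,0,-12,-11.2,0,5],[0,0,0,-15,-14,0,5]]

```text
time: 7.15
tcp_pos: [0.4798, 0.2825, 0.2439]
ee_rot: [3.14, 0.001, -0.434]
wrist_force: [0.9, -0.2, 0.4]
finger_gap: 0.0497
```

>>> jog_arm:
  motion:
    - [[0,0,0,-2.4,-1.4,0,5],[0,0,0,-4.8,-2.8,0,5],[0,0,0,-4.8,-2.8,0,5],[0,0,0,-4.8,-2.8,0,5]]

```text
time: 7.48
tcp_pos: [0.4486, 0.3274, 0.2439]
ee_rot: [3.14, 0.001, -0.431]
wrist_force: [0.7, 0.1, 0.2]
finger_gap: 0.05
```

```bash
python3 - <<'E'
from h import *
import pickle
d={n:cams.grab_frame(n) for n in ["scene","side","wrist"]}
pickle.dump(d,open("f9.pkl","wb"))
save(d["scene"]["img"],"s9.png",(400,140,540,280),4)
save(d["side"]["img"],"d9.png",(210,220,350,340),4)
save(d["wrist"]["img"],"w9.png",None,1.2)
E
```

```text
(no output)
```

View pics/s9.png

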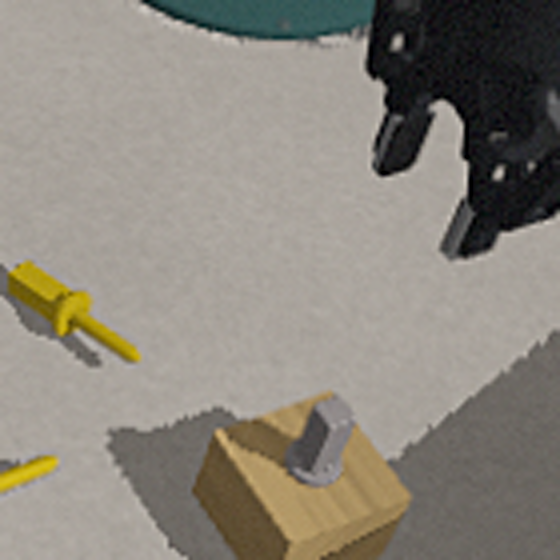

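View pics/w9.png

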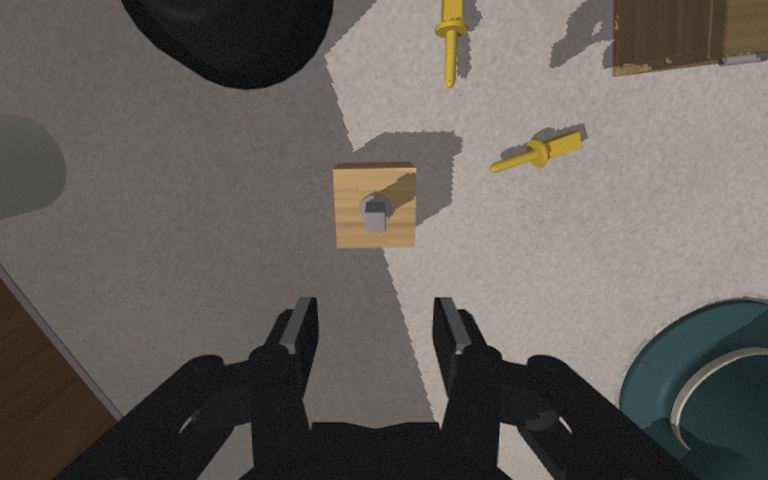

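View pics/d9.png

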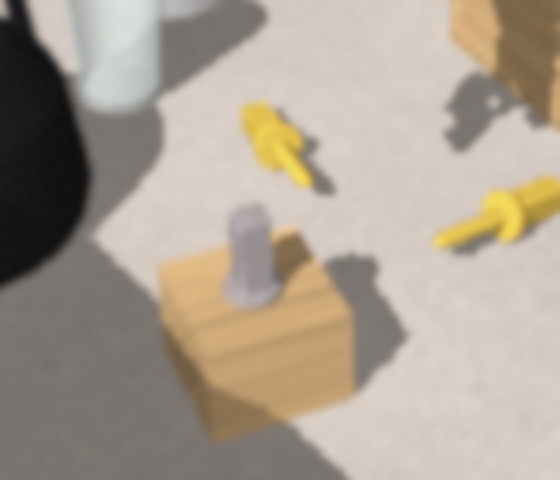

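```bash
python3 - <<'E'
from h import *
import pickle
d=pickle.load(open("f9.pkl","rb"));S,D,W=d["scene"],d["side"],d["wrist"]
save(W["img"],"w9b.png",(270,130,360,215),7)
C=[onz(W,(u/1.2,v/1.2),.06) for u,v in [(334,169),(415,168),(415,247),(338,248)]]
print(np.array(C).round(4),np.mean(C,0).round(4)); v=C[1]-C[0]; print("yaw",np.arctan2(v[1],v[0]),np.arctan2(*(C[3]-C[0])[1::-1]))
print("top",onz(W,(375.5/1.2,222/1.2),.110), "tri",tri([(W,(375.5/1.2,222/1.2)),(S,(400+335/4,140+403/4)),(D,(210+250/4,220+209/4))]))
s=telemetry.sense();print(s["tcp_pos"],s["ee_rot"])
E
```

```text
[[0.5013 0.3459 0.06  ]
 [0.4696 0.275  0.06  ]
 [0.3958 0.3061 0.06  ]
 [0.428  0.3782 0.06  ]] [0.4487 0.3263 0.06  ]
yaw -1.9910125096627418 2.7266558279579822
top [0.44895214 0.32632704 0.11      ] tri [0.44881351 0.32605963 0.11295254]
[0.4497596  0.32607401 0.24442258] [ 3.14072127e+00  2.23081009e-04 -4.34125423e-01]
```

View pics/w9b.png

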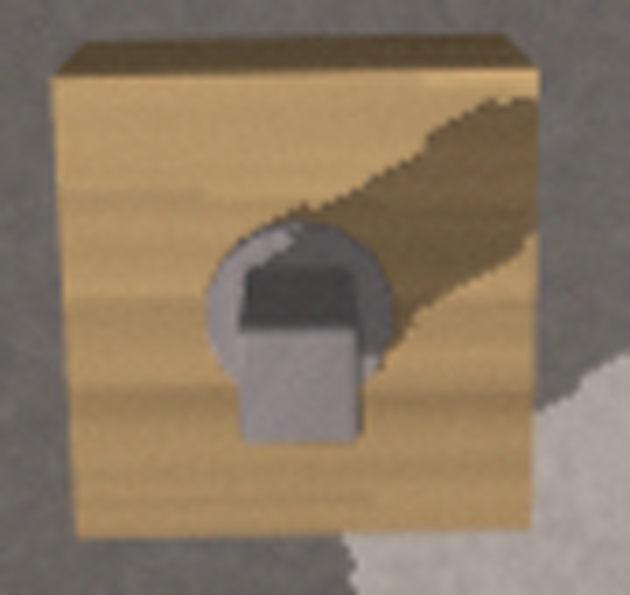

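>>> jog_arm:
  motion:
    - [[0,0,0,-0.1,0,4,5],[0,0,0,-0.1,0,8,5],[0,0,0,-0.1,0,12,5],[0,0,0,-0.1,0,14,5],[0,0,0,-0.1,0,15.5,5]]

```text
time: 8.05
tcp_pos: [0.448, 0.3256, 0.0866]
ee_rot: [3.138, 0.002, -0.435]
wrist_force: [-0.0, 0.4, 1.2]
finger_gap: 0.0499
```

>>> jog_arm:
  motion:
    - [[0,0,0,0,0,1.5,5],[0,0,0,0,0,3,5],[0,0,0,0,0,3.2,5],[0,0,0,0,0,3.2,5]]

```text
time: 8.38
tcp_pos: [0.4485, 0.3264, 0.0572]
ee_rot: [3.14, 0.001, -0.434]
wrist_force: [0.0, 0.0, 1.7]
finger_gap: 0.0502
```

```bash
python3 - <<'E'
from h import *
import pickle
d={n:cams.grab_frame(n) for n in ["scene","side","wrist"]}
pickle.dump(d,open("f10.pkl","wb"))
save(d["side"]["img"],"d10.png",(210,180,350,320),4)
save(d["scene"]["img"],"s10.png",(400,120,540,260),4)
E
```

```text
(no output)
```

View pics/d10.png

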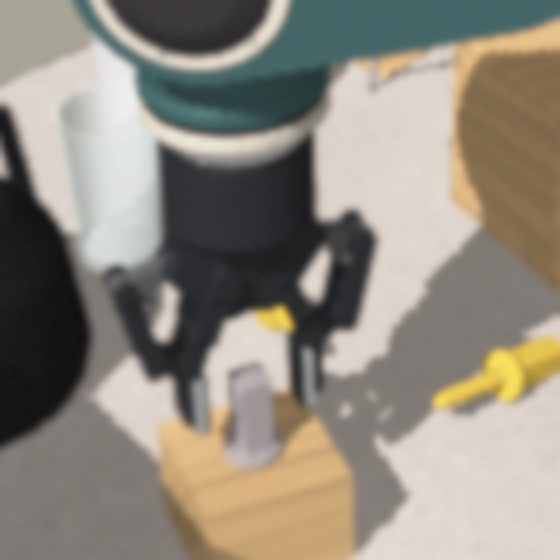

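View pics/s10.png

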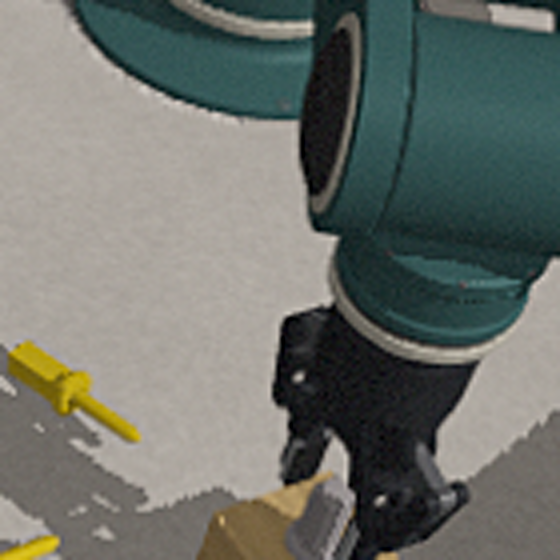

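>>> jog_arm:
  motion:
    - [[0,0,0,0,0,0.6,5],[0,0,0,0,0,0.6,1],[0,0,0,0,0,0.6,1],[0,0,0,0,0,0.6,1],[0,0,0,0,0,0.6,1]]
  grip_force: 50

```text
time: 8.95
tcp_pos: [0.4484, 0.3275, 0.0522]
ee_rot: [-3.141, -0.0, -0.433]
wrist_force: [0.4, 0.3, 0.2]
finger_gap: 0.0172
```

>>> jog_arm:
  motion:
    - [[0,0,0,0,0,0,1],[0,0,0,0,0,0,1],[0,0,0,0,0,-2,1],[0,0,0,0,0,-4,1],[0,0,0,0,0,-7,1]]

```text
time: 9.37
tcp_pos: [0.4475, 0.3268, 0.1207]
ee_rot: [3.139, 0.002, -0.433]
wrist_force: [0.1, -0.8, -1.3]
finger_gap: 0.0175
```

>>> jog_arm:
  motion:
    - [[0,0,0,0,0,-4,1],[0,0,0,0,0,-8,1],[0,0,0,0,0,-11,1],[0,0,0,0,0,-11,1]]

```text
time: 9.7
tcp_pos: [0.4497, 0.3283, 0.2391]
ee_rot: [-3.134, -0.005, -0.433]
wrist_force: [0.3, 0.5, 0.3]
finger_gap: 0.0175
```

```bash
python3 - <<'E'
from h import *
import pickle
d={n:cams.grab_frame(n) for n in ["scene","side","wrist"]}
pickle.dump(d,open("f11.pkl","wb"))
save(d["side"]["img"],"d11.png",(200,140,340,300),4)
save(d["scene"]["img"],"s11.png",(400,60,540,220),4)
save(d["wrist"]["img"],"w11.png",(220,160,420,330),4)
s=telemetry.sense();print(s["tcp_pos"],s["ee_rot"],s["wrist_force"])
E
```

```text
[0.44824741 0.3273099  0.23113942] [ 3.14097092e+00  3.37342393e-04 -4.33178501e-01] [-0.67613663 -0.38548979 -2.04929115]
```

View pics/d11.png

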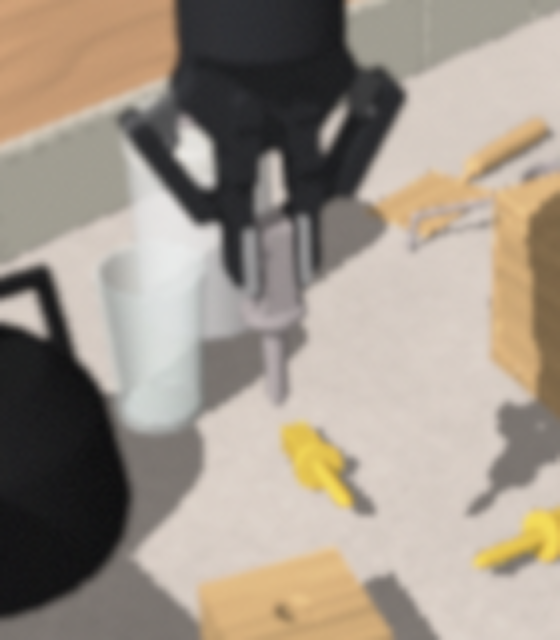

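View pics/s11.png

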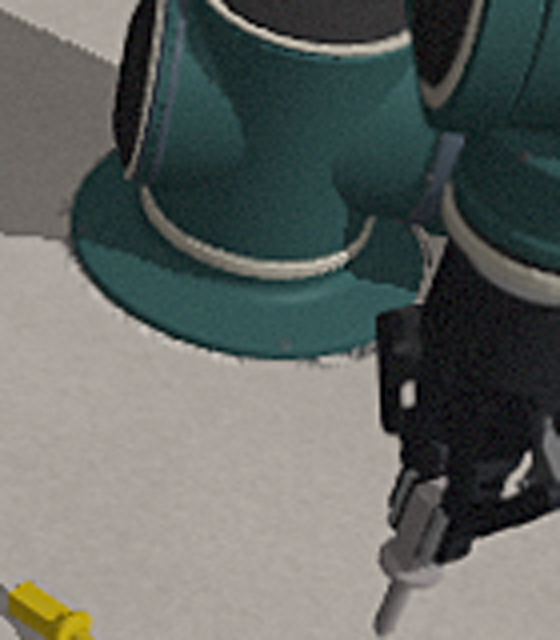

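View pics/w11.png

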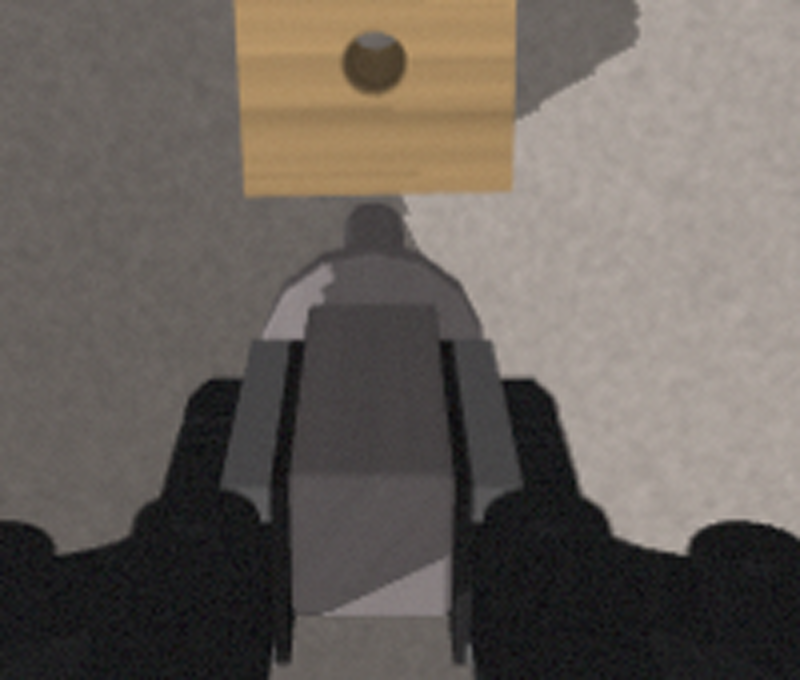

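>>> jog_arm:
  motion:
    - [[0,0,0,2,2.1,0,1],[0,0,-0.03,4.6,4.9,0,1],[0,0,-0.06,7.3,7.7,0,1],[0,0,-0.1,10,10.5,0,1],[0,0,-0.144,12.7,13.3,0,1]]

```text
time: 10.27
tcp_pos: [0.5074, 0.1516, 0.2299]
ee_rot: [3.14, 0.002, -0.287]
wrist_force: [0.8, 0.7, -2.1]
finger_gap: 0.0175
```

```bash
cat > to.py <<'E'
from h import *
import sys
s=telemetry.sense();p=s["tcp_pos"];y=s["ee_rot"][2];d=np.array([float(sys.argv[1]),float(sys.argv[2])])-p[:2]
print(p,s["ee_rot"],"tool xy", d@[np.cos(y),np.sin(y)], d@[np.sin(y),-np.cos(y)])
E
python3 to.py .591 -.0947
```

```text
[0.50744536 0.15164286 0.22990829] [ 3.14024793e+00  2.29872665e-03 -2.86753472e-01] tool xy 0.14981841854888664 0.21265141037377486
```

>>> jog_arm:
  motion:
    - [[0,0,0,2.2,3.2,0,1],[0,0,0,4.4,6.4,0,1],[0,0,0,6.6,9.6,0,1],[0,0,0,8.8,12.8,0,1],[0,0,0,11,16,0,1]]

```text
time: 10.68
tcp_pos: [0.5672, -0.0333, 0.2298]
ee_rot: [3.141, 0.003, -0.289]
wrist_force: [0.6, 1.0, -1.3]
finger_gap: 0.0167
```

>>> jog_arm:
  motion:
    - [[0,0,0,2,2.6,0,1],[0,0,0,4,5.2,0,1],[0,0,0,4,5.2,0,1],[0,0,0,4,5.2,0,1]]

```text
time: 11.02
tcp_pos: [0.5908, -0.0939, 0.2294]
ee_rot: [3.141, 0.004, -0.292]
wrist_force: [-0.3, 0.6, -1.5]
finger_gap: 0.017
```

```bash
python3 - <<'E'
from h import *
import pickle
d={n:cams.grab_frame(n) for n in ["scene","side","wrist"]}
pickle.dump(d,open("f12.pkl","wb"))
save(d["scene"]["img"],"s12.png",(230,60,390,220),4)
save(d["wrist"]["img"],"w12.png",(200,110,440,330),3.3)
E
python3 to.py .591 -.0947
```

```text
[ 0.59073024 -0.0917452   0.23103591] [-3.14153622e+00  1.43311229e-03 -2.88517053e-01] tool xy 0.0010993393334614986 0.002755917530430118
```

View pics/s12.png

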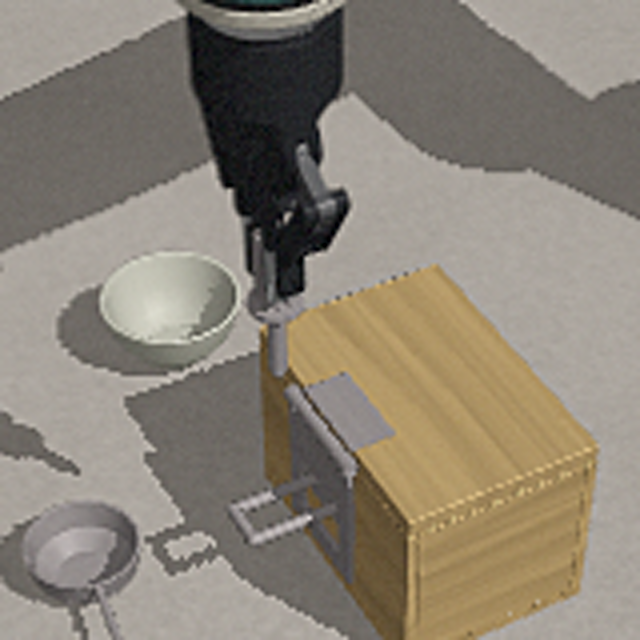

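View pics/w12.png

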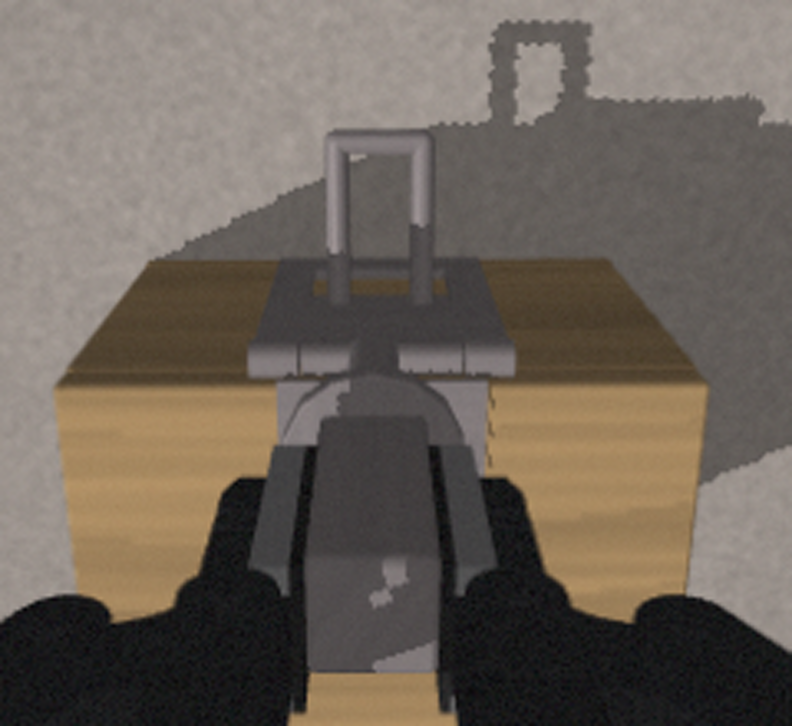

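>>> jog_arm:
  motion:
    - [[0,0,0,0,0,0,1],[0,0,0,0,0,0,1],[0,0,0,0,0,0,1]]

```text
time: 11.42
tcp_pos: [0.591, -0.0919, 0.2321]
ee_rot: [-3.142, -0.0, -0.288]
wrist_force: [-0.1, -0.7, -0.4]
finger_gap: 0.0172
```

```bash
python3 - <<'E'
from h import *
import pickle
d={n:cams.grab_frame(n) for n in ["wrist","scene","side"]}
pickle.dump(d,open("f13.pkl","wb"))
W,S,D=d["wrist"],d["scene"],d["side"]
s=telemetry.sense();p=s["tcp_pos"];print(p,s["ee_rot"])
save(W["img"],"w13.png",(250,130,390,250),5.5)
save(D["img"],"d13.png",(260,80,400,220),4)
save(S["img"],"s13.png",(270,100,330,200),6)
y=s["ee_rot"][2]
a=-.289;X=np.array([np.cos(a),np.sin(a),0]);Y=np.array([-X[1],X[0],0]);c=np.array([.498,-.067,0])
sc=c+.097*X+[0,0,.073]
print("staple pred",sc)
for q,k in [(p-[0,0,.043],"tip"),(p+[0,0,.009],"collar"),(sc+.032*X+[0,0,.0],"stap end"),(sc-.026*X,"st base")]:
    print(k,"W",(proj(W,q)[0]-[250,130])*5.5,"S",(proj(S,q)[0]-[270,100])*6,"D",(proj(D,q)[0]-[260,80])*4)
E
python3 to.py .591 -.0947
```

```text
[ 0.59111977 -0.09229263  0.23212113] [ 3.14158542e+00 -2.39028707e-04 -2.88757901e-01]
staple pred [ 0.59097735 -0.0946444   0.073     ]
tip W [348.86296479 471.39873544] S [177.93918473 312.25160787] D [340.13921711 305.94657296]
collar W [350.40791084 645.4029332 ] S [173.93035485 207.3982643 ] D [343.00707364 235.34890899]
stap end W [359.19831073 106.36756554] S [111.85373274 546.11286441] D [310.95405127 434.89221781]
st base W [357.8525854  388.34323795] S [238.67959526 496.42971605] D [357.44150481 468.08547401]
[ 0.59111977 -0.09229263  0.23212113] [ 3.14158542e+00 -2.39028707e-04 -2.88757901e-01] tool xy 0.000570718472980662 0.0023418064781452054
```

View pics/w13.png

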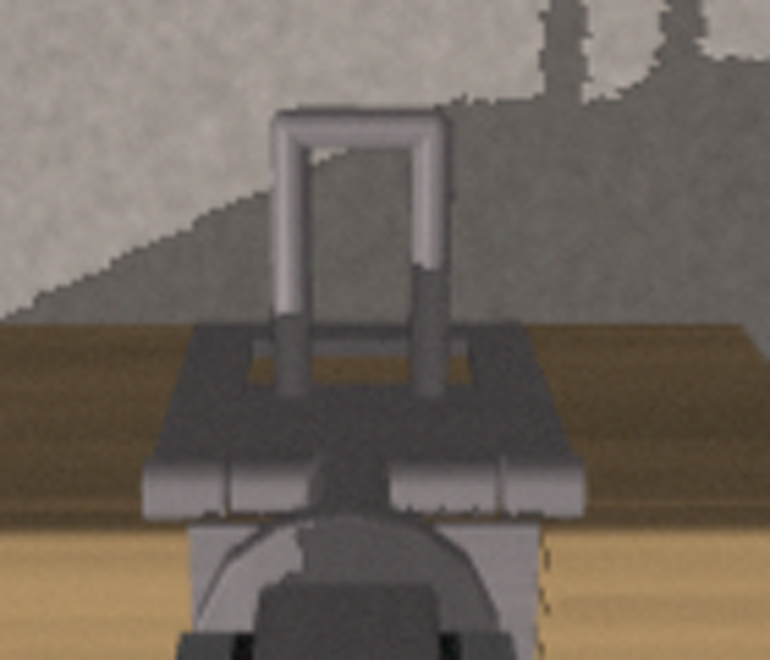

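View pics/s13.png

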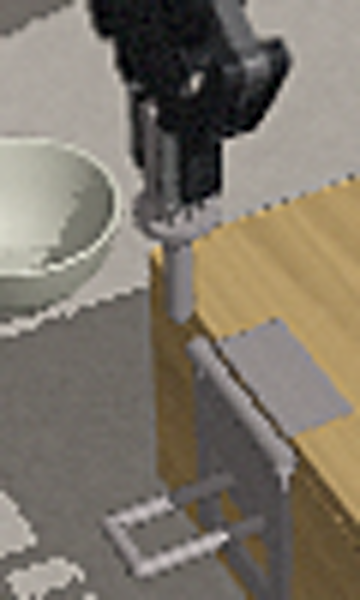

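View pics/d13.png

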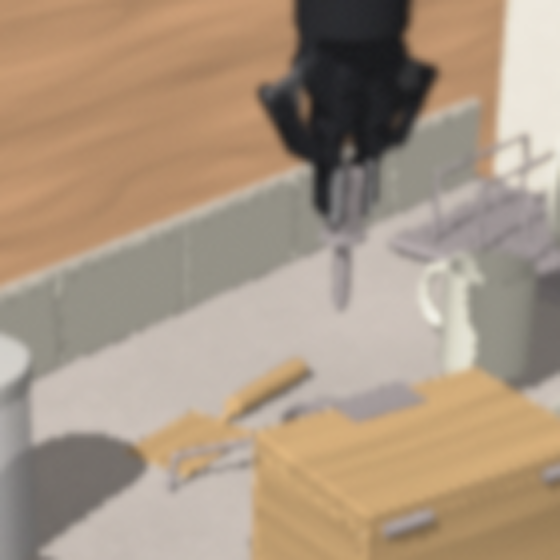

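>>> jog_arm:
  motion:
    - [[0,0,0,0.3,0.2,2,1],[0,0,0,0.3,0.2,5.5,1],[0,0,0,0.3,0.2,9,1],[0,0,0,0.3,0.2,10.5,1],[0,0,0,0.3,0.2,10.5,1]]

```text
time: 11.98
tcp_pos: [0.5918, -0.095, 0.1232]
ee_rot: [3.141, 0.006, -0.289]
wrist_force: [0.4, 0.9, -1.3]
finger_gap: 0.0167
```

>>> jog_arm:
  motion:
    - [[0,0,0,0,0,0,1],[0,0,0,0,0,0,1],[0,0,0,0,0,0,1]]

```text
time: 12.23
tcp_pos: [0.5944, -0.0955, 0.1295]
ee_rot: [-3.141, -0.003, -0.289]
wrist_force: [-0.8, -0.6, -1.7]
finger_gap: 0.017
```

```bash
python3 - <<'E'
from h import *
import pickle
d={n:cams.grab_frame(n) for n in ["wrist","scene"]}
pickle.dump(d,open("f14.pkl","wb"))
W,S=d["wrist"],d["scene"]
save(W["img"],"w14.png",(230,130,400,270),4.5)
save(S["img"],"s14.png",(260,120,340,220),6)
E
python3 to.py .5929 -.0952
```

```text
[ 0.59412008 -0.09549171  0.12878472] [-3.14137907e+00 -2.31423045e-03 -2.89172330e-01] tool xy -0.001252602696738191 6.831660002518325e-05
```

View pics/w14.png

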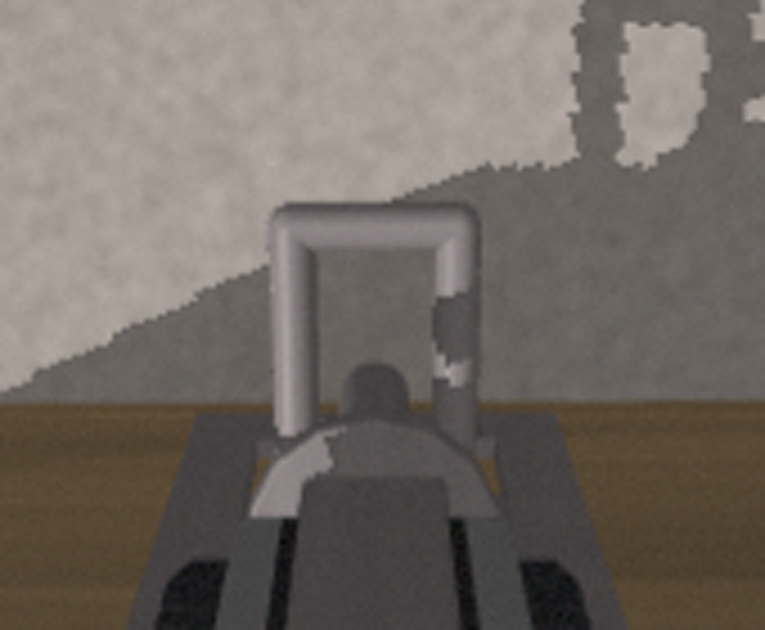

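View pics/s14.png

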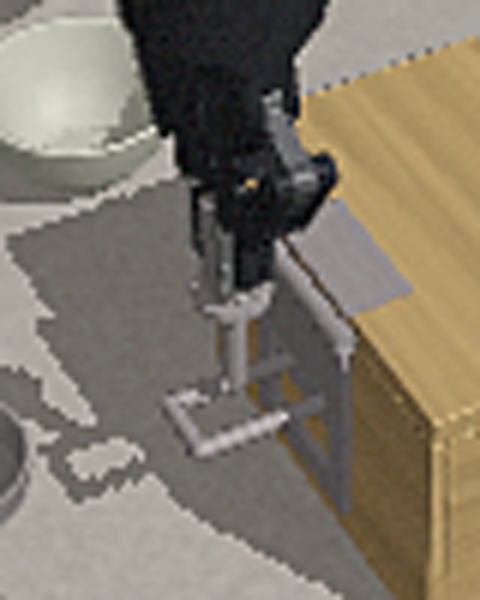

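>>> jog_arm:
  motion:
    - [[0,0,0,0,0,1.5,1],[0,0,0,0,0,3,1],[0,0,0,0,0,4.3,1],[0,0,0,0,0,5.2,1],[0,0,0,0,0,5.2,1]]

```text
time: 12.75
tcp_pos: [0.5924, -0.0951, 0.0722]
ee_rot: [3.141, 0.003, -0.289]
wrist_force: [0.3, -0.3, -1.4]
finger_gap: 0.0171
```

>>> jog_arm:
  motion:
    - [[0,0,0,0,0,0,1],[0,0,0,0,0,0.2,1],[0,0,0,0,0,0.4,1],[0,0,0,0,0,0.4,1]]

```text
time: 13.08
tcp_pos: [0.5936, -0.0954, 0.0712]
ee_rot: [-3.142, -0.0, -0.289]
wrist_force: [-0.5, 0.8, -1.1]
finger_gap: 0.0171
```

>>> jog_arm:
  motion:
    - [[0,0,0,0,0,0.1,1],[0,0,0,0,0,0.2,1],[0,0,0,0,0,0.3,1],[0,0,0,0,0,0.3,1]]

```text
time: 13.42
tcp_pos: [0.5937, -0.0954, 0.069]
ee_rot: [-3.142, -0.001, -0.289]
wrist_force: [-3.5, 0.4, 6.9]
finger_gap: 0.0177
```

```bash
python3 - <<'E'
from h import *
d={n:cams.grab_frame(n) for n in ["wrist","scene"]}
W,S=d["wrist"],d["scene"]
save(W["img"],"w15.png",(230,130,400,270),4.5)
save(S["img"],"s15.png",(260,120,340,220),6)
s=telemetry.sense();print(s["tcp_pos"],s["wrist_force"])
E
```

```text
[ 0.59370943 -0.09543794  0.06901051] [-3.69796018  0.55761906  7.3291553 ]
```

View pics/s15.png

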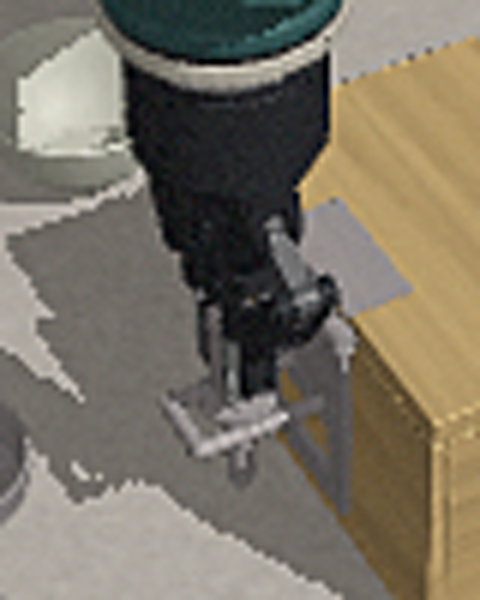

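View pics/w15.png

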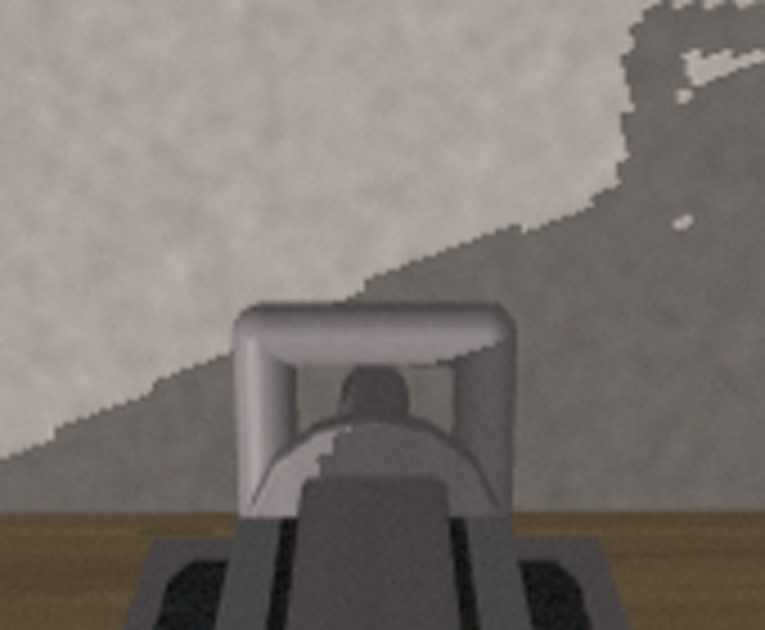

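>>> jog_arm:
  motion:
    - [[0,0,0,0,0,0,2.5],[0,0,0,0,0,0,4],[0,0,0,0,0,0,4],[0,0,0,0,0,0,4],[0,0,0,0,0,-0.5,4]]

```text
time: 13.93
tcp_pos: [0.593, -0.0953, 0.0721]
ee_rot: [3.141, 0.001, -0.289]
wrist_force: [0.7, 0.4, 0.1]
finger_gap: 0.0399
```

>>> jog_arm:
  motion:
    - [[0,0,0,0,0,-1.5,4],[0,0,0,0,0,-3.5,4],[0,0,0,0,0,-7,4],[0,0,0,0,0,-11,4],[0,0,0,0,0,-15,4]]

```text
time: 14.35
tcp_pos: [0.5929, -0.0953, 0.2247]
ee_rot: [3.141, 0.001, -0.289]
wrist_force: [0.3, 0.2, -0.3]
finger_gap: 0.0402
```

>>> jog_arm:
  motion:
    - [[0,0,0,-3,0,0,4],[0,0,0,-6,0,0,4],[0,0,0,-6,0,0,4],[0,0,0,-6,0,0,4]]

```text
time: 14.68
tcp_pos: [0.5353, -0.078, 0.224]
ee_rot: [-3.141, -0.002, -0.289]
wrist_force: [0.6, -0.6, 0.1]
finger_gap: 0.0398
```

```bash
python3 - <<'E'
from h import *
import pickle
d={n:cams.grab_frame(n) for n in ["wrist","scene","side"]}
pickle.dump(d,open("f16.pkl","wb"))
W,S=d["wrist"],d["scene"]
save(W["img"],"w16.png",(190,80,440,280),3.2)
save(S["img"],"s16.png",(260,120,360,220),6)
save(S["img"],"s16f.png")
s=telemetry.sense();print(s["tcp_pos"],s["wrist_force"],s["finger_gap"],s["time"])
E
```

```text
[ 0.53635532 -0.07838612  0.22294114] [0.12791325 0.0076806  0.10237756] 0.03972173330177035 14.8333
```

View pics/s16.png

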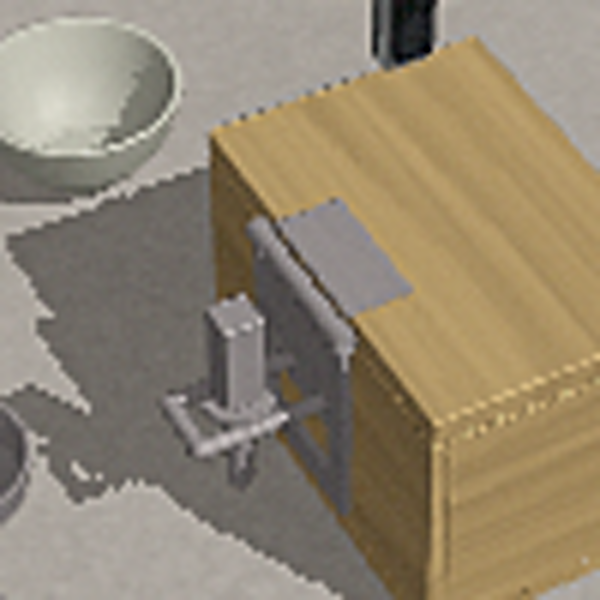

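View pics/w16.png

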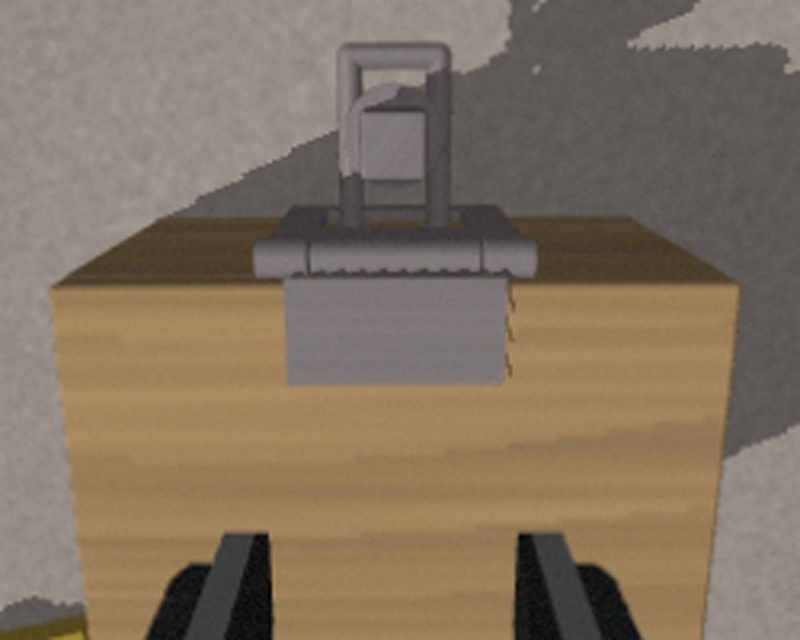

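View pics/s16f.png

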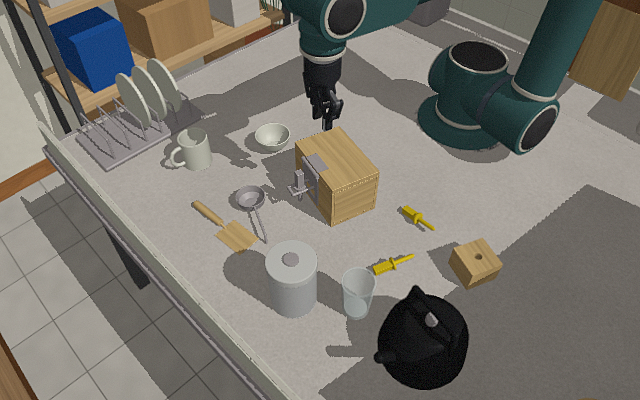

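```bash
python3 - <<'E'
from h import *
import pickle
d=pickle.load(open("f16.pkl","rb"));S,W=d["scene"],d["wrist"]
a=-.289;X=np.array([np.cos(a),np.sin(a),0]);Y=np.array([-X[1],X[0],0]);c=np.array([.498,-.067,0])
for f,uv in [(S,(260+237/6,120+315/6)),(W,(190+392/3.2,80+146/3.2))]:
    q=onz(f,uv,.127)-c-.097*X; print("top rel staple",(q@X).round(4),(q@Y).round(4))
q=tri([(S,(260+237/6,120+315/6)),(W,(190+392/3.2,80+146/3.2))]);print(q)
q=onz(S,(260+242/6,120+486/6),.025)-c-.097*X;print("foot",(q@X).round(4),(q@Y).round(4))
ctrl.hand_in()
print(telemetry.sense()["time"])
E
```

```text
top rel staple 0.003 0.0046
top rel staple 0.0039 0.0005
[ 0.59368991 -0.09449336  0.12328084]
foot 0.0038 0.0041
the job is handed in; nothing more can be done
the job is handed in; nothing more can be done
```

I did all three parts of the task and handed it in at about 15 s of the 69 s; no verdict is reported. The lid is shut on its catch, the hasp hangs over the staple, and the steel pin stands in the staple, released.

**Last checks**
- **Lid:** its edges lie where the shut-lid model puts them, within about 2 pixels.
- **Hasp:** its angle came out between about 0.02 and 0.04 rad, against the limit of 0.17.
- **Pin position:** it is about 3–4 mm along the staple from its centre and 0.5–4.6 mm across. The scene camera gave the larger cross figure; the wrist camera and the hand alignment put it near 0.5 mm. Both are inside the limits.
- **Pin height:** its top was triangulated at 123 mm, against the 127 mm expected with the collar resting. That is within about 4 mm, and I took it as measuring error. The contact force when seating the pin and the pictures both show the collar on the bar.
- **Pin upright:** it looks vertical in the pictures.
- **Robot:** the gripper is clear of everything, with the wrist force near zero.
- **Bystanders:** they look unmoved in the last picture; I did not measure them.

**What disagreed**
- The fingertips are about 20 mm shorter than the reported tool position. I measured this and allowed for it.
- The two yellow look-alike pins fell over by themselves near the start. The robot did not touch them, and they lie on the counter.

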